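# Prop the dust cover and pack the movement boxes

### The arm

A 6-joint arm with a two-finger parallel gripper is mounted at the origin on the work surface. World frame = base frame: x ahead of the robot, y to its left, z up, the work surface at z = 0. Lengths are in m, angles in degrees, forces in N, time in s.
With the tool pointing down it reaches from about 0.425 to 0.95 m from the base axis. Payload 14.7 kg.
Tool frame: the origin (TCP) lies on the mounting face of the last link; the fingertips stand 173 mm ahead of it and the grasp point (between the pads) lies 155 mm ahead of it (robot.tip_reach is the distance from the TCP to the fingertips, in m); x points along the fingers, y is the direction in which the jaws open and shut, and the axes are right-handed (so a half turn about x gives the same grasp; the last joint's range is limited). The gripper opens to 85 mm and grips with 20 to 120 N. Pads are 22 mm wide; open, the fingers measure 114 mm over their backs; the gripper's body (76 mm by 85 mm) begins 54 mm behind the grasp point. The pads swing forward as they close: fully open they stand 13 mm farther back than shut.
Start: joints at [62.475, 27.513, 91.461, -0, 61.026, -2.67], TCP at [0.273, 0.59, 0.405] pointing down, gripper open.
Joint ranges: [-157.49, 157.49], [-46.99, 117.5], [13.45, 153.17], [-89.5, 269.5], [5.16, 153.95], [-167.48, 167.48]. Speed limits (degrees/s): [108.29, 108.29, 136.94, 172.46, 172.46, 172.46].

### API

Orientations are given as a 3x3 rotation matrix whose columns are the frame's x, y, z axes.
In Python, from rig import robot gives the robot as it stands.
- The arm moves only by the shell command python3 -m jog 'ROWS' [FORCE]. ROWS is JSON, a list of rows, each an object of numbers: "x", "y", "z": the shift along the world's x, y, z in m; "ax", "ay", "az": the turn, a rotation vector about the world's x, y, z in rad; "claw": the closure, from 0 (fully open) to 1 (shut). In form: [{"x": .., "y": .., "z": .., "ax": .., "ay": .., "az": .., "claw": ..}, ...]. A call has 1 to 12 rows; each row is the pose to reach, as a shift and turn from the pose commanded when the call began; what a row does not reach only later rows make up. A row lasts 1/10 s, in which the tool goes at most 50 mm and 8.59 degrees, less where a joint would pass 70% of its speed; a pose out of reach is approached as far as the arm can. A call with a gripper value outside its range is refused whole. The fingers move at their own pace and stop on an object; FORCE is the grip in N (left out, the last holds). Time passes only in rows, so rows that repeat a pose let the fingers close. It gives the time, the measured TCP pose, the force and the opening at its end, in the units of the state.
- robot.sense(): the state, without advancing time (a new reading comes with each control period).
- robot.camera(name): name is "side" or "top" or "wrist"; returns a dict with "img" (420x560x3 uint8, red, green, blue), "intrinsics" (3x3 intrinsics, pixels), "rvec" (rotation vector, rad) and "tvec" (3), from world to camera coordinates, as OpenCV has them; the wrist camera has in their place "mount" (4x4, takes a point from camera to tool coordinates, whose origin is the TCP and whose axes are the tool frame's). Camera axes: x right, y down, z forward; pixel columns grow to the right and rows downward; lengths in m; the calibration is good to about 2 mm. A picture is of the moment at which its call begins: read the wrist's pose just before it. There is no depth.
- robot.close_job(): hands the job in, once; it reports no verdict.
Trained networks look in a picture, given as the dict that the camera call returned (one of the last four; its "shot" number tells which), for a name from the list of things; names that differ only in an ending like _2 or _b are one class to them, and where a whole thing is asked for, a point or a joint stands for the part that bears it (a point fixed in the world has none). Each returns a list of dicts, best first, with "conf" (0 to 1); they miss things now and then, are a little off and sometimes report something else, mostly with a low value. They report only what shows in the picture. A call takes as long as a camera call. They do not tell look-alikes from the thing itself.
- robot.boxes_of(picture, query): "uv" ([column, row] in pixels, amid what is visible of it).
- robot.outline_of(picture, query): "pixels" (420x560 bool, what is visible of it) and "uv" ([column, row] in pixels, amid what is visible of it).
- robot.mark_of(picture, query): "uv" ([column, row] in pixels: a listed point, or the origin of a listed thing).
The state is a dict: "t": time; "q": joint angles; "qvel": joint speeds; "tau": joint torques, N m; "tcp_pos": TCP position; "tool_rot": TCP orientation; "wrist_force": force on the tool from outside, world axes, zero at the start; "moment": the same for the moment, N m; "width": finger opening in m.
Only numpy, scipy, OpenCV 4.12 (cv2) and the standard library are available. Lean on these libraries where they do the work, as an engineer would, in place of code of your own. Each camera call takes 0.05 s, during which the arm holds its last target.

### The job

Swing the prop rod up by its red grip, out of its clip and gently lower the dust-cover lid onto it, so that the rod's tip sits home in the closed end of the lid's slot and holds the lid open. Then push the white-topped movement box, standing loose in the case, right into the case's front left corner, and after it set the blue-topped box from the bench against the front wall and snug against the white one, both flat and square. Never let the lid or a box drop, and leave the loupe, the movement holder and the jar where they are.

Things in the scene. Friction and masses are not known exactly. Their poses are not given: they have to be found in the camera images.
- case: Fixed light-grey open case, 220 (x) by 350 (y) by 75 high, walls and floor 6 mm thick, on the 2 mm mat. Origin: centre of its underside; x from its front wall (next to the robot) to the hinged back wall, y to its left, z up. Inner faces x = -104 and +104, y = -169 and +169. At the right (y -169 to -69) a deck, top at z = 24, carries the rod; low round parts boxes (to z = 20) fill x > 31.
- corner (a point): Point on the case floor in the front left corner, where the front wall and the left wall meet (case x = -104, y = +169, z = 6); axes as the case's: both walls run away from it along +x and -y and rise 69 mm above the floor. A box pushed home here has its centre 35 mm from both walls; one packed against it along the front wall is 35 mm from that wall and 105 mm from the left wall.
- lid (a joint): Angle of the clear dark-framed lid (220 by 350 by 6 mm, 0.5 kg) about the hinge on the case's back rim: 0 shut, grows as it opens, 1.57 upright, stop at 1.75. Starts standing open, 1.45 to 1.65. Hinge friction (0.13 N m) holds it wherever it is left above about 1.37; lower down it falls shut unless held or propped. Resting on the rod it reads about 1.2.
- lid_tab (a point): Centre of the black pull tab sticking out from the middle of the lid's free edge, in the lid's plane: 16 mm wide (along the hinge), 12 thick, 36 long; 238 mm from the hinge axis, 3 above its plane. Axes turn with the lid: x from the free edge to the hinge, y along the hinge (to the case's left), z out of the lid's upper face.
- lid_slot (a point): Where the centre of the rod's tip sits when home in the slot: an aluminium channel under the lid near its right edge, 16 mm wide inside, 12 deep, from 85 mm from the hinge axis to a red closed end at 150 mm. This point is 145 mm from the hinge axis, 7 mm below the lid's underside. Axes as lid_tab. As the lid comes down on a rod left upright or a little beyond, the tip slides along the channel to the red end.
- lid_hinge (a point): Point on the lid's hinge axis, at the middle of the case's back rim (case x = +110, y = 0, z = +77); axes as lid_tab, y along the hinge axis.
- rod (a joint): Angle of the prop rod about its pivot: 0 lying in its clip, pointing to the case's front; grows as it swings up and back, 1.57 upright, up to 2.0. Starts at 0. Pulling the grip up out of the sprung clip takes about 3 N. The pivot is stiff (0.03 N m): near upright the rod stays where it is left. With its tip home in the slot it reads 1.48; left at less than that the lid misses it, so leave it at 1.5 to 1.7.
- rod_grip (a point): Centre of the red swivel grip by which the prop rod is taken, 128 mm from the pivot: a drum 17 mm across, 16 wide, its axis along the pivot axis; taken by its flat ends it stays square in the fingers while the rod turns freely in it. In the clip it lies 56 mm above the case's underside, 32 above the deck, 51 from the right wall. x from the rod's tip to its pivot, y along the pivot axis (to the case's left).
- rod_tip (a point): Centre of the black ball (10 mm) on the free end of the steel prop rod (8 mm), 154 mm from the pivot. The clip (24 mm wide, 12 long) grips the rod 90 mm from the pivot.
- rod_pivot (a point): Pivot of the prop rod, on its axis, in a dark bracket on the deck: case x = +65, y = -118, z = +56. The rod swings in the upright plane through it, along the case's x.
- box_a_mid (a point): Centre (27 mm up) of the white-topped movement box: 70 by 70 mm, black body, 30 high to its shoulder, with a square grip post 18 by 18, 24 high, on the middle of its top (54 mm in all); 0.13 to 0.25 kg. Starts loose on the case floor, askew and out of the corner. z up; x and y along the sides of box and post.
- box_b_mid (a point): Centre (27 mm up) of the blue-topped movement box, same form, size and mass as the white one. Starts on the bench mat to the left of the case, among the loupe, holder and jar.
- loupe: Bystander: black eyeglass loupe, 38 mm wide, 34 high. Origin under its centre.
- holder: Bystander: round steel movement holder, 44 mm wide, 20 high, a small white stud at one side. Origin under its centre.
- jar: Bystander: small amber glass jar with a black cap, 44 mm wide, 52 high. Origin under its centre.
Mind the look-alikes: they are no part of the job. Leave any turquoise or yellow look-alike of the part that bears box_b_mid alone.

How it is judged (in metres and radians):
On the way, in this order (a step that is already met when the one before it is completed fails the run):
1. the lid rests on the prop rod, its tip home in the slot's closed end (distance between rod_tip and lid_slot below 0.006 m and value of joint lid between 1.15 and 1.26 rad and velocity of joint lid between -0.1 and 0.1 rad/s), for 0.3 s.
2. the white-topped box stands flush in the front left corner (x of box_a_mid in the frame of case below -0.065 m and y of box_a_mid in the frame of case above 0.13 m and z of box_a_mid in the frame of case below 0.037 m and angle between box_a_mid's own z axis and vertical below 0.08 rad and (angle between the x axis of box_a_mid and the x axis of case, either way round below 0.08 rad or angle between the x axis of box_a_mid and the y axis of case, either way round below 0.08 rad)), for 0.2 s.
3. the blue-topped box stands flush against the front wall and the white-topped box (all of step 2 and x of box_b_mid in the frame of case below -0.065 m and y of box_b_mid in the frame of case above 0.05 m and z of box_b_mid in the frame of case below 0.037 m and horizontal distance between box_a_mid and box_b_mid below 0.074 m and angle between box_b_mid's own z axis and vertical below 0.08 rad and (angle between the x axis of box_b_mid and the x axis of case, either way round below 0.08 rad or angle between the x axis of box_b_mid and the y axis of case, either way round below 0.08 rad)), for 0.2 s.
At the end, for the whole second after the job is handed in: Rod tip within 6 mm of home in the slot, lid still on it (1.15 to 1.26 rad). White box flat, square (4.5 deg), at most 4 mm off front and left walls; blue box flat, square, at most 4 mm off the front wall, centre at most 74 mm from the white one's, to its right. Boxes at rest (all of step 1 and all of step 3 and linear speed of each of box_a, box_b below 0.02 m/s); the robot touches nothing.
It fails at once if the lid drops past the prop (value of joint lid below 1.08 rad).
It fails at once if the lid is let fall (faster than 2 rad/s) (velocity of joint lid below -2 rad/s).
It fails at once if a box is dropped or flung (faster than 1.2 m/s) (linear speed of any of box_a, box_b above 1.2 m/s).
It fails at once if the loupe, holder or jar is moved more than 20 mm (distance of any of loupe, holder, jar from where it was at the start of the episode above 0.02 m).
It also fails if it takes over 69 s, if anything falls off the work surface, if the arm or the gripper's body presses on something with over 40 N, if the wrist force passes 120 N, or if a joint passes its speed limit or range.

## Working session

There is one attempt and no reset: what is moved stays moved. The work goes in short steps, Python scripts to look and compute and a shell command to move; the robot and the scene stay as the last step left them, time stands still between calls to the robot, and variables do not carry over. Pictures are saved under pics/ and viewed, and the job is handed in when it is done.

```bash
ls; mkdir -p pics; python3 - <<'E'
from rig import robot
import cv2,numpy as np,json
s=robot.sense(); print({k:np.round(v,3).tolist() for k,v in s.items()})
for n in ["side","top","wrist"]:
    c=robot.camera(n); cv2.imwrite(f"pics/{n}0.png",c["img"][:,:,::-1])
    print(n,{k:np.round(v,3).tolist() for k,v in c.items() if k!="img"})
E
```

```text
pics
{'t': 0.0, 'q': [62.476, 27.55, 91.495, 0.0, 61.027, -2.668], 'qvel': [0.085, 0.032, -0.059, 0.071, -0.025, 0.07], 'tau': [-0.004, -95.065, -43.019, -0.0, 0.012, -0.0], 'tcp_pos': [0.273, 0.59, 0.404], 'tool_rot': [[-0.001, 0.42, 0.907], [-0.001, 0.907, -0.42], [-1.0, -0.001, -0.0]], 'wrist_force': [0.45, 0.046, -0.704], 'moment': [-0.018, -0.027, -0.007], 'width': 0.085}
side {'intrinsics': [[398.923, 0.0, 280.831], [0.0, 398.923, 209.124], [0.0, 0.0, 1.0]], 'rvec': [0.854, -2.558, 1.034], 'tvec': [0.446, 0.282, 0.548], 'shot': 1}
top {'intrinsics': [[478.667, 0.0, 273.739], [0.0, 478.667, 210.196], [0.0, 0.0, 1.0]], 'rvec': [2.153, -2.141, 0.106], 'tvec': [0.049, 0.574, 1.029], 'shot': 2}
wrist {'intrinsics': [[346.687, 0.0, 275.177], [0.0, 346.687, 213.495], [0.0, 0.0, 1.0]], 'mount': [[-0.0, -0.297, 0.955, 0.032], [1.0, 0.0, 0.0, 0.001], [-0.0, 0.955, 0.297, -0.076], [0.0, 0.0, 0.0, 1.0]], 'shot': 3}
```

View pics/side0.png

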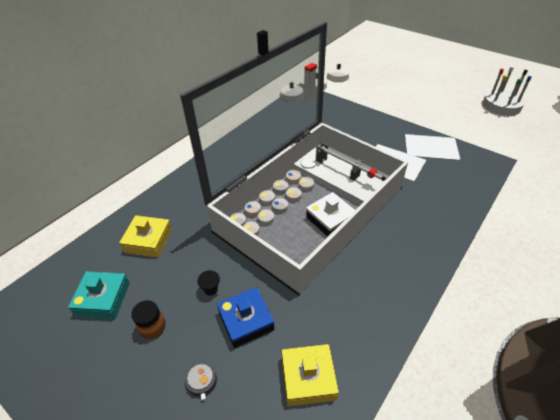

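View pics/top0.png

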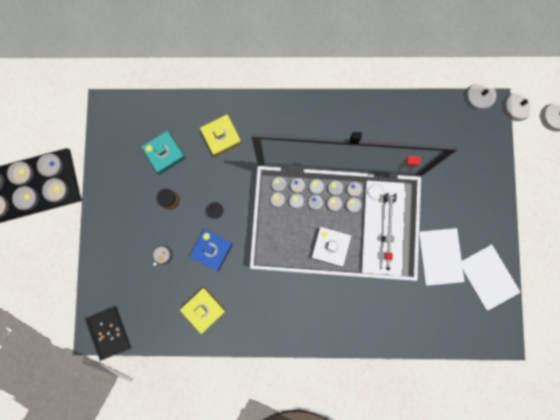

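View pics/wrist0.png

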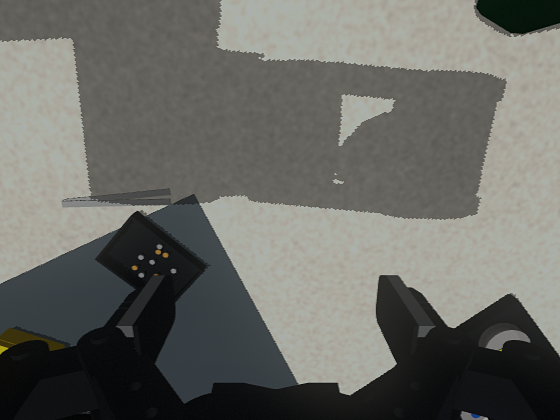

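Side view: lid up, case centred around (310,190), red grip (372,173), white box (331,211), loupe (208,283), jar (148,318) and holder (201,379). Candidates for the blue box: blue (246,313), turquoise (98,293), yellow (146,235), yellow (310,373). I choose blue at (246,313) (top view (211,249)).

```bash
cat > h.py <<'E'
from rig import robot
import cv2,numpy as np
from scipy.optimize import least_squares
def proj(c,P):
    if 'mount' in c:
        raise Exception
    return cv2.projectPoints(np.asarray(P,float).reshape(-1,3),c['rvec'],c['tvec'],c['intrinsics'],None)[0].reshape(-1,2)
def tri(cs,uvs):
    Ps=[c['intrinsics']@np.hstack([cv2.Rodrigues(c['rvec'])[0],np.reshape(c['tvec'],(3,1))]) for c in cs]
    X=cv2.triangulatePoints(Ps[0],Ps[1],np.reshape(uvs[0],(2,1)).astype(float),np.reshape(uvs[1],(2,1)).astype(float)); X=X[:3,0]/X[3,0]
    e=[np.linalg.norm(proj(c,X)[0]-u) for c,u in zip(cs,uvs)]
    return X,e
def wristcal(c,s):
    "turn wrist picture into fixed camera, s = state read just before"
    T=np.eye(4);T[:3,:3]=np.array(s['tool_rot']);T[:3,3]=s['tcp_pos']
    M=np.linalg.inv(T@np.array(c['mount']))
    d=dict(c);d.pop('mount');d['rvec']=cv2.Rodrigues(M[:3,:3])[0];d['tvec']=M[:3,3];return d
def onplane(c,uv,z):
    R=cv2.Rodrigues(np.asarray(c['rvec'],float))[0];t=np.reshape(c['tvec'],3)
    d=R.T@np.linalg.inv(c['intrinsics'])@np.array([uv[0],uv[1],1.]);o=-R.T@t
    return o+d*(z-o[2])/d[2]
def save(n,img): cv2.imwrite(f'pics/{n}.png',img[:,:,::-1])
E
python3 - <<'E'
from h import *
s=robot.camera('side');t=robot.camera('top')
for n in ['case','corner','lid_tab','lid_slot','lid_hinge','rod_grip','rod_tip','rod_pivot','box_a_mid','box_b_mid','loupe','holder','jar']:
    a=robot.mark_of(s,n);b=robot.mark_of(t,n)
    print(n,[(np.round(d['uv']).tolist(),round(d['conf'],2)) for d in a[:4]],[(np.round(d['uv']).tolist(),round(d['conf'],2)) for d in b[:4]])
    if a and b:
        X,e=tri([s,t],[a[0]['uv'],b[0]['uv']]); print('   ',X.round(4),np.round(e,1))
E
```

```text
case [([313.0, 207.0], 0.98), ([312.0, 74.0], 0.54)] [([332.0, 226.0], 0.91)]
    [ 0.5401 -0.0784  0.0159] [1.2 0.8]
corner [([298.0, 291.0], 0.64), ([245.0, 312.0], 0.29)] [([253.0, 265.0], 0.59)]
    [0.4527 0.0973 0.0077] [1.2 0.6]
lid_tab [([260.0, 40.0], 0.8)] []
lid_slot [([309.0, 72.0], 0.69), ([329.0, 209.0], 0.68)] [([409.0, 159.0], 0.96), ([392.0, 200.0], 0.16)]
    [ 0.6449 -0.2012  0.2252] [1.5 1.1]
lid_hinge [([269.0, 159.0], 0.86)] [([335.0, 170.0], 0.69)]
    [ 0.6533 -0.0802  0.0857] [1.1 0.7]
rod_grip [([372.0, 174.0], 0.65)] [([389.0, 255.0], 0.58)]
    [ 0.4758 -0.1965  0.0541] [0.5 0.3]
rod_tip [([383.0, 180.0], 0.54)] [([388.0, 270.0], 0.68)]
    [ 0.4444 -0.1924  0.0561] [1.  0.6]
rod_pivot [([323.0, 145.0], 0.64)] [([390.0, 199.0], 0.77)]
    [ 0.5948 -0.1968  0.0765] [0.2 0.2]
box_a_mid [([330.0, 212.0], 0.85)] [([330.0, 244.0], 0.61)]
    [ 0.4988 -0.074   0.0311] [1.3 0.8]
box_b_mid [([142.0, 231.0], 0.97), ([98.0, 287.0], 0.94), ([248.0, 311.0], 0.84), ([310.0, 369.0], 0.82)] [([219.0, 134.0], 0.86), ([166.0, 147.0], 0.82), ([204.0, 310.0], 0.66), ([211.0, 245.0], 0.55)]
    [0.7501 0.1783 0.034 ] [1.  0.6]
loupe [([208.0, 286.0], 0.6)] [([218.0, 210.0], 0.62)]
    [0.5777 0.1818 0.0093] [1.7 0.9]
holder [([203.0, 379.0], 0.6), ([384.0, 178.0], 0.54)] [([163.0, 253.0], 0.87), ([219.0, 211.0], 0.73)]
    [0.4763 0.3021 0.0086] [1.8 0.8]
jar [([298.0, 290.0], 0.68), ([152.0, 331.0], 0.64)] [([169.0, 200.0], 0.63)]
    [0.496  0.2234 0.2151] [97.8 41.4]
```

```bash
python3 - <<'E'
from h import *
s=robot.camera('side');t=robot.camera('top')
save('t_case',cv2.resize(t['img'][120:300,240:440],None,fx=4,fy=3.3,interpolation=cv2.INTER_CUBIC)[:600])
save('t_case',cv2.resize(t['img'][140:290,235:435],None,fx=4,fy=4,interpolation=cv2.INTER_CUBIC))
save('s_case',cv2.resize(s['img'][120:285,200:420],None,fx=3.6,fy=3.6,interpolation=cv2.INTER_CUBIC))
E
```

```text
(no output)
```

View pics/t_case.png

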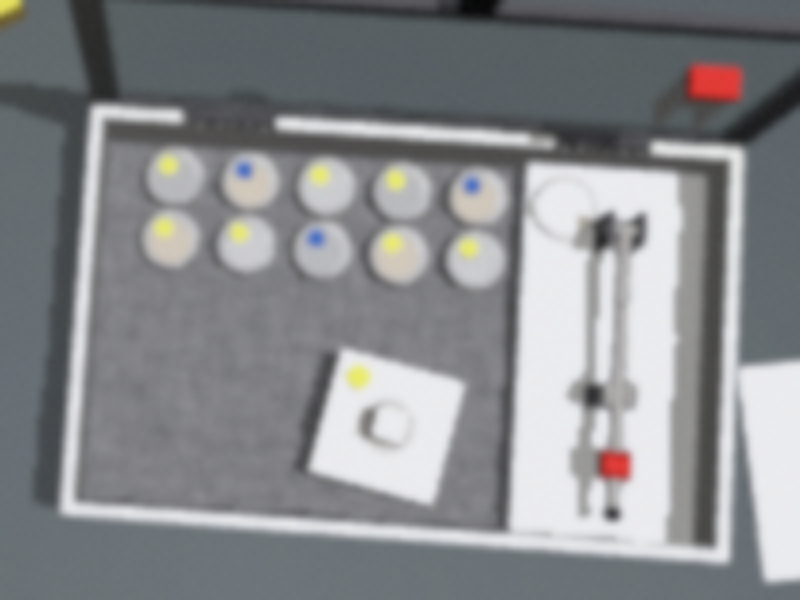

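View pics/s_case.png

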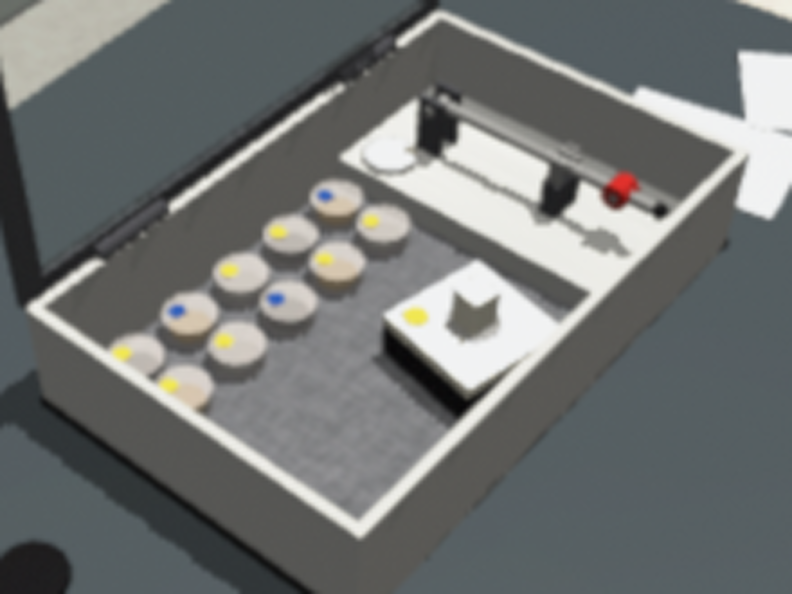

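```bash
python3 - <<'E'
from h import *
s=robot.camera('side');t=robot.camera('top')
tp=lambda p:(np.array(p,float)+.5)/4-.5+[235,140]
sp=lambda p:(np.array(p,float)+.5)/3.6-.5+[200,120]
loc=np.array([[110,175,75],[110,-175,75],[-110,-175,75],[-110,175,75]])/1e3
T=tp([[93,103],[746,148],[728,562],[59,515]]);S=sp([[30,303],[440,10],[747,150],[358,537]])
def W(p,L):
    c,q=np.cos(p[2]),np.sin(p[2]);return np.asarray(L)@np.array([[c,-q,0],[q,c,0],[0,0,1]]).T+[p[0],p[1],.002]
for cs in ([(t,T)],[(s,S)],[(t,T),(s,S)]):
    r=least_squares(lambda p:np.concatenate([(proj(c,W(p,loc))-U).ravel() for c,U in cs]),[.54,-.08,0])
    print(r.x.round(4),np.abs(r.fun).max().round(2))
p=r.x;np.save('case.npy',p)
# box a
A=tp([[342,347],[466,382],[434,506],[306,470]])
X=np.array([onplane(t,u,.038) for u in A]);print('boxa',X.mean(0).round(4),np.degrees(np.arctan2(*(X[0]-X[3])[1::-1])),np.degrees(np.arctan2(*(X[1]-X[2])[1::-1])), np.linalg.norm(X-np.roll(X,1,0),axis=1).round(4))
c,q=np.cos(p[2]),np.sin(p[2]);print('in case',np.array([[c,q],[-q,c]])@(X.mean(0)[:2]-p[:2]))
print('posttop',onplane(t,tp([390,424]),.062))
for n,L in dict(corner=[-.104,.169,.006],hinge=[.11,0,.077],pivot=[.065,-.118,.056],grip=[-.063,-.118,.056],tip=[-.089,-.118,.056],agoal=[-.069,.134,.033],bgoal=[-.069,.064,.033]).items(): print(n,W(p,[L])[0].round(4))
# lid angle
d=robot.mark_of(s,'lid_tab')[0]['uv']
tab=lambda a:W(p,[[.11-.238*np.cos(a)-.003*np.sin(a)*-1*-1,0,.077+.238*np.sin(a)+.003*np.cos(a)]])[0]
for a in (1.4,1.45,1.5,1.55,1.6,1.65): print(a,proj(s,tab(a))[0].round(1),proj(t,tab(a))[0].round(1))
print(d)
E
```

```text
[ 0.5445 -0.0809 -0.0667] 0.55
[ 0.5459 -0.0843 -0.0682] 1.19
[ 0.545  -0.0824 -0.0676] 1.59
boxa [ 0.4951 -0.0748  0.038 ] -16.449260726870783 -15.052193066185371 [0.0705 0.0705 0.0702 0.0722]
in case [-0.05035309  0.00413417]
posttop [ 0.49497579 -0.07416353  0.062     ]
corner [0.4527 0.0933 0.008 ]
hinge [ 0.6548 -0.0898  0.079 ]
pivot [ 0.6019 -0.2045  0.058 ]
grip [ 0.4742 -0.1958  0.058 ]
tip [ 0.4483 -0.1941  0.058 ]
agoal [0.4852 0.056  0.035 ]
bgoal [ 0.4805 -0.0138  0.035 ]
1.4 [285.7  53. ] [354.3 167.5]
1.45 [280.2  50. ] [354.8 160.3]
1.5 [274.6  47.4] [355.3 153.2]
1.55 [269.2  45.1] [355.7 146.1]
1.6 [263.8  43.3] [356.1 139.1]
1.65 [258.6  41.8] [356.4 132.3]
[260.4, 42.0]
```

```bash
python3 -m jog '[{"x":0.18,"y":-0.36,"az":0.37,"claw":0.5},{"x":0.18,"y":-0.36,"az":0.37,"claw":0.5},{"x":0.18,"y":-0.36,"az":0.37,"claw":0.5},{"x":0.18,"y":-0.36,"az":0.37,"claw":0.5},{"x":0.18,"y":-0.36,"az":0.37,"claw":0.5},{"x":0.18,"y":-0.36,"az":0.37,"claw":0.5},{"x":0.18,"y":-0.36,"az":0.37,"claw":0.5},{"x":0.18,"y":-0.36,"az":0.37,"claw":0.5},{"x":0.2,"y":-0.786,"az":0.37,"claw":0.5},{"x":0.2,"y":-0.786,"az":0.37,"claw":0.5},{"x":0.2,"y":-0.786,"az":0.37,"claw":0.5},{"x":0.2,"y":-0.786,"az":0.37,"claw":0.5}]' 30
python3 - <<'E'
from h import *
s=robot.sense(); c=robot.camera('wrist'); d=wristcal(c,s); save('w1',c['img'])
p=onplane
t=robot.camera('top')
# blue box
m=robot.mark_of(t,'box_b_mid'); si=robot.camera('side'); ms=robot.mark_of(si,'box_b_mid')
print([np.round(k['uv'],1).tolist() for k in m],[np.round(k['uv'],1).tolist() for k in ms])
save('t_b',cv2.resize(t['img'][180:340,140:260],None,fx=5,fy=5,interpolation=cv2.INTER_CUBIC)[:600])
save('t_b',cv2.resize(t['img'][190:280,140:240],None,fx=6,fy=6,interpolation=cv2.INTER_CUBIC))
E
```

```text
[[218.5, 135.5], [162.3, 150.8], [203.8, 312.2], [211.0, 246.6]] [[306.6, 370.9], [96.6, 288.3], [143.1, 229.3], [243.9, 311.9]]invalid input
```

View pics/w1.png

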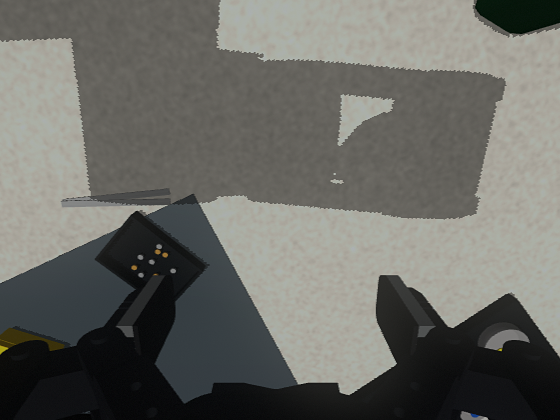

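View pics/t_b.png

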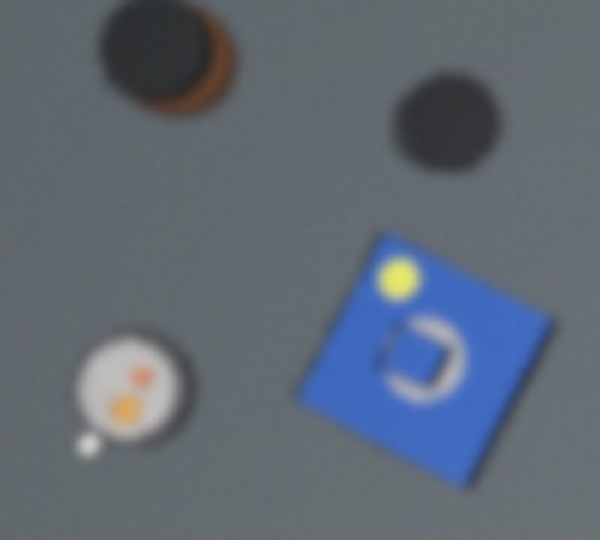

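The move was refused, so the wrist view is unchanged. The crop confirms the blue-topped box at top-view (211,250), loupe at (214,210), jar at (168,199) and holder at (161,254). I'll retry with all keys given.

```bash
python3 -m jog '[{"x":0.05,"y":-0.04,"z":0,"ax":0,"ay":0,"az":0.1,"claw":0.5}]' 30; echo; python3 -m jog --help | head -20
```

```text
t: 2.15
tcp_pos: [0.3096, 0.5608, 0.4046]
tool_rot: [[-0.001, 0.324, 0.946], [0.001, 0.946, -0.324], [-1.0, 0.001, -0.001]]
wrist_force: [1.4, 0.1, -0.5]
width: 0.0734
invalid input: not JSON, or not a number
```

```bash
python3 -m jog '[{"x":0.14,"y":-0.33,"z":0,"ax":0,"ay":0,"az":0.27,"claw":0.5},{"x":0.14,"y":-0.33,"z":0,"ax":0,"ay":0,"az":0.27,"claw":0.5},{"x":0.14,"y":-0.33,"z":0,"ax":0,"ay":0,"az":0.27,"claw":0.5},{"x":0.14,"y":-0.33,"z":0,"ax":0,"ay":0,"az":0.27,"claw":0.5},{"x":0.14,"y":-0.33,"z":0,"ax":0,"ay":0,"az":0.27,"claw":0.5},{"x":0.14,"y":-0.33,"z":0,"ax":0,"ay":0,"az":0.27,"claw":0.5},{"x":0.14,"y":-0.33,"z":0,"ax":0,"ay":0,"az":0.27,"claw":0.5},{"x":0.16,"y":-0.755,"z":0,"ax":0,"ay":0,"az":0.27,"claw":0.5},{"x":0.16,"y":-0.755,"z":0,"ax":0,"ay":0,"az":0.27,"claw":0.5},{"x":0.16,"y":-0.755,"z":0,"ax":0,"ay":0,"az":0.27,"claw":0.5},{"x":0.16,"y":-0.755,"z":0,"ax":0,"ay":0,"az":0.27,"claw":0.5},{"x":0.16,"y":-0.755,"z":0,"ax":0,"ay":0,"az":0.27,"claw":0.5}]' 30
```

```text
t: 3.35
tcp_pos: [0.4618, -0.0139, 0.405]
tool_rot: [[0.001, 0.064, 0.998], [-0.0, 0.998, -0.064], [-1.0, -0.0, 0.001]]
wrist_force: [0.9, -0.2, -0.9]
width: 0.0426
```

```bash
python3 -m jog '[{"x":0.01,"y":-0.18,"z":-0.03,"ax":0,"ay":0,"az":0,"claw":0.5},{"x":0.01,"y":-0.18,"z":-0.06,"ax":0,"ay":0,"az":0,"claw":0.5},{"x":0.01,"y":-0.18,"z":-0.06,"ax":0,"ay":0,"az":0,"claw":0.5},{"x":0.01,"y":-0.18,"z":-0.06,"ax":0,"ay":0,"az":0,"claw":0.5},{"x":0.01,"y":-0.18,"z":-0.06,"ax":0,"ay":0,"az":0,"claw":0.5}]' 30
python3 - <<'E'
from h import *
s=robot.sense(); c=robot.camera('wrist'); d=wristcal(c,s); save('w2',c['img'])
for n,z in [('rod_grip',.058),('rod_tip',.058),('rod_pivot',.058)]:
    for m in robot.mark_of(c,n)[:2]: print(n,np.round(m['uv'],1),m['conf'],onplane(d,m['uv'],z).round(4))
p=np.load('case.npy');print(p,s['tcp_pos'])
E
```

```text
t: 3.85
tcp_pos: [0.4719, -0.1957, 0.3431]
tool_rot: [[-0.001, 0.067, 0.998], [-0.0, 0.998, -0.067], [-1.0, -0.0, -0.001]]
wrist_force: [0.8, -0.4, -0.4]
width: 0.043
rod_grip [278.8 213.3] 0.8 [ 0.4749 -0.1924  0.058 ]
rod_tip [279.2 181.1] 0.95 [ 0.4499 -0.1905  0.058 ]
rod_tip [278.1 209.6] 0.63 [ 0.4719 -0.1927  0.058 ]
rod_pivot [277.2 351.3] 0.61 [ 0.6005 -0.2018  0.058 ]
[ 0.54502034 -0.08236056 -0.06756137] [ 0.47190506 -0.1957364   0.34306684]
```

View pics/w2.png

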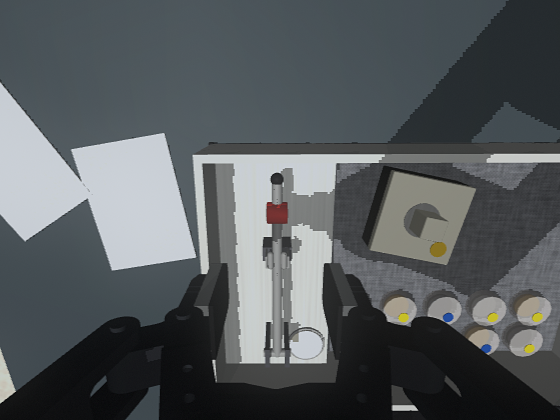

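The picture shows the grip at (278,213), the tip at (277,178) and the pivot at (277,345), between the open jaws. The white box is at (420,215). I'll go down and grip.

```bash
python3 -m jog '[{"x":0.003,"y":0.003,"z":-0.045,"ax":0,"ay":0,"az":0,"claw":0.5},{"x":0.003,"y":0.003,"z":-0.09,"ax":0,"ay":0,"az":0,"claw":0.5},{"x":0.003,"y":0.003,"z":-0.12,"ax":0,"ay":0,"az":0,"claw":0.5},{"x":0.003,"y":0.003,"z":-0.13,"ax":0,"ay":0,"az":0,"claw":0.5},{"x":0.003,"y":0.003,"z":-0.13,"ax":0,"ay":0,"az":0,"claw":0.5},{"x":0.003,"y":0.003,"z":-0.13,"ax":0,"ay":0,"az":0,"claw":0.9},{"x":0.003,"y":0.003,"z":-0.13,"ax":0,"ay":0,"az":0,"claw":0.9},{"x":0.003,"y":0.003,"z":-0.13,"ax":0,"ay":0,"az":0,"claw":0.9},{"x":0.003,"y":0.003,"z":-0.13,"ax":0,"ay":0,"az":0,"claw":0.9}]' 40
```

```text
t: 4.95
tcp_pos: [0.4755, -0.1917, 0.2168]
tool_rot: [[0.003, 0.063, 0.998], [-0.004, 0.998, -0.063], [-1.0, -0.004, 0.004]]
wrist_force: [-16.3, -44.5, -1.0]
width: 0.0151
```

```bash
python3 - <<'E'
from h import *
s=robot.sense(); c=robot.camera('wrist'); save('w3',c['img']); print(s['tcp_pos'],s['wrist_force'],s['moment'],s['width'])
t=robot.camera('side'); save('s3',cv2.resize(t['img'][100:250,300:480],None,fx=4,fy=4))
E
```

```text
[ 0.47550286 -0.19171778  0.21682367] [-16.2849012  -44.49012842  -0.99403872] [-6.96162403  2.62498491 -0.14070282] 0.015089957863713286
```

View pics/w3.png

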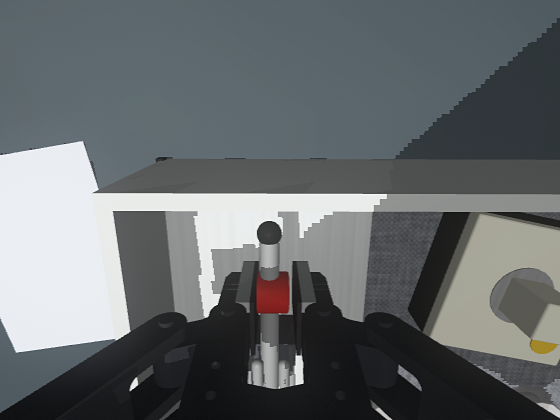

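View pics/s3.png

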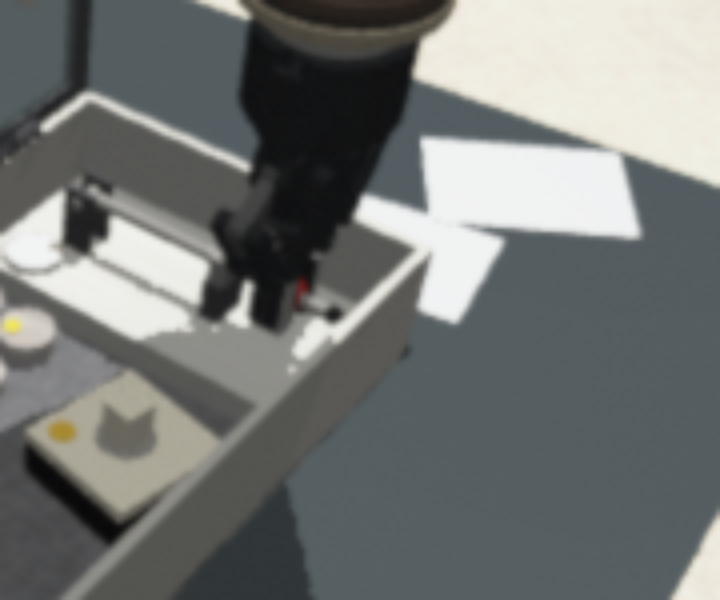

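The red drum (272,293) sits square between the pads. The side load is about 45 N, so I'll relieve it before swinging.

```bash
python3 -m jog '[{"x":-0.001,"y":-0.002,"z":0,"ax":0,"ay":0,"az":0,"claw":0.9},{"x":-0.001,"y":-0.002,"z":0,"ax":0,"ay":0,"az":0,"claw":0.9}]' 40;  python3 -m jog '[{"x":0,"y":-0.001,"z":0,"ax":0,"ay":0,"az":0,"claw":0.9},{"x":0,"y":-0.001,"z":0,"ax":0,"ay":0,"az":0,"claw":0.9}]' 40
```

```text
t: 5.25
tcp_pos: [0.475, -0.193, 0.2169]
tool_rot: [[0.005, 0.064, 0.998], [-0.003, 0.998, -0.064], [-1.0, -0.003, 0.005]]
wrist_force: [-5.9, -23.7, -1.7]
width: 0.0146
t: 5.45
tcp_pos: [0.475, -0.1935, 0.2169]
tool_rot: [[0.004, 0.064, 0.998], [-0.003, 0.998, -0.064], [-1.0, -0.003, 0.004]]
wrist_force: [-4.3, -15.9, 0.5]
width: 0.0152
```

```bash
python3 - <<'E'
import numpy as np
y=-0.068;cx=np.array([np.cos(y),np.sin(y)]);cy=np.array([-np.sin(y),np.cos(y)])
for th,ph in zip(np.linspace(.1,1.6,16),[0,0,0,0]+list(np.linspace(.03,.36,12))):
    d=.128*(1-np.cos(th))-.155*np.sin(ph);z=.128*np.sin(th)-.155*(1-np.cos(ph))
    print(round(th,2),np.round([*(d*cx),z,*(-ph*cy)],3).tolist())
E
```

```text
0.1 [0.001, -0.0, 0.013, 0.0, 0.0]
0.2 [0.003, -0.0, 0.025, 0.0, 0.0]
0.3 [0.006, -0.0, 0.038, 0.0, 0.0]
0.4 [0.01, -0.001, 0.05, 0.0, 0.0]
0.5 [0.011, -0.001, 0.061, -0.002, -0.03]
0.6 [0.013, -0.001, 0.072, -0.004, -0.06]
0.7 [0.016, -0.001, 0.082, -0.006, -0.09]
0.8 [0.02, -0.001, 0.091, -0.008, -0.12]
0.9 [0.025, -0.002, 0.099, -0.01, -0.15]
1.0 [0.031, -0.002, 0.105, -0.012, -0.18]
1.1 [0.038, -0.003, 0.111, -0.014, -0.21]
1.2 [0.045, -0.003, 0.115, -0.016, -0.239]
1.3 [0.052, -0.004, 0.118, -0.018, -0.269]
1.4 [0.06, -0.004, 0.119, -0.02, -0.299]
1.5 [0.069, -0.005, 0.119, -0.022, -0.329]
1.6 [0.077, -0.005, 0.118, -0.024, -0.359]
```

```bash
python3 -m jog '[{"x":0,"y":-0.0015,"z":0,"ax":0,"ay":0,"az":0,"claw":0.9},{"x":0.001,"y":-0.0015,"z":0.013,"ax":0,"ay":0,"az":0,"claw":0.9},{"x":0.003,"y":-0.0015,"z":0.025,"ax":0,"ay":0,"az":0,"claw":0.9},{"x":0.006,"y":-0.0015,"z":0.038,"ax":0,"ay":0,"az":0,"claw":0.9},{"x":0.010,"y":-0.002,"z":0.05,"ax":0,"ay":0,"az":0,"claw":0.9}]' 40
```

```text
t: 5.95
tcp_pos: [0.4852, -0.1948, 0.2675]
tool_rot: [[0.005, 0.064, 0.998], [-0.003, 0.998, -0.064], [-1.0, -0.002, 0.005]]
wrist_force: [6.5, -6.6, -3.6]
width: 0.0154
```

```bash
python3 -m jog '[{"x":0.001,"y":0,"z":0.011,"ax":-0.002,"ay":-0.03,"az":0,"claw":0.9},{"x":0.003,"y":0,"z":0.022,"ax":-0.004,"ay":-0.06,"az":0,"claw":0.9},{"x":0.006,"y":0,"z":0.032,"ax":-0.006,"ay":-0.09,"az":0,"claw":0.9},{"x":0.010,"y":0,"z":0.041,"ax":-0.008,"ay":-0.12,"az":0,"claw":0.9},{"x":0.015,"y":-0.001,"z":0.049,"ax":-0.01,"ay":-0.15,"az":0,"claw":0.9},{"x":0.021,"y":-0.001,"z":0.055,"ax":-0.012,"ay":-0.18,"az":0,"claw":0.9}]' 40;  python3 -m jog '[{"x":0.007,"y":-0.001,"z":0.006,"ax":-0.002,"ay":-0.03,"az":0,"claw":0.9},{"x":0.014,"y":-0.001,"z":0.01,"ax":-0.004,"ay":-0.06,"az":0,"claw":0.9},{"x":0.021,"y":-0.002,"z":0.013,"ax":-0.006,"ay":-0.09,"az":0,"claw":0.9}]'
```

```text
t: 6.55
tcp_pos: [0.5058, -0.1957, 0.3226]
tool_rot: [[0.184, 0.064, 0.981], [-0.015, 0.998, -0.062], [-0.983, -0.003, 0.185]]
wrist_force: [-5.1, -11.7, 6.1]
width: 0.0152
t: 6.85
tcp_pos: [0.5267, -0.1975, 0.3351]
tool_rot: [[0.271, 0.064, 0.96], [-0.02, 0.998, -0.061], [-0.962, -0.003, 0.272]]
wrist_force: [3.5, -6.5, -15.2]
width: 0.015
```

```bash
python3 -m jog '[{"x":0.008,"y":-0.001,"z":0,"ax":-0.002,"ay":-0.03,"az":0,"claw":0.9},{"x":0.017,"y":-0.001,"z":0,"ax":-0.004,"ay":-0.06,"az":0,"claw":0.9},{"x":0.025,"y":-0.002,"z":-0.001,"ax":-0.006,"ay":-0.09,"az":0,"claw":0.9},{"x":0.025,"y":-0.002,"z":-0.001,"ax":-0.006,"ay":-0.09,"az":0,"claw":0.9}]'
python3 - <<'E'
from h import *
s=robot.sense(); R=np.array(s['tool_rot']); g=np.array(s['tcp_pos'])+.155*R[:,0]; print('grip',g)
t=robot.camera('side'); save('s4',cv2.resize(t['img'][20:240,220:480],None,fx=3,fy=2.7)); save('s4',cv2.resize(t['img'][40:235,220:480],None,fx=3,fy=3))
E
```

```text
t: 7.25
tcp_pos: [0.5524, -0.1994, 0.3346]
tool_rot: [[0.358, 0.064, 0.932], [-0.026, 0.998, -0.059], [-0.933, -0.003, 0.359]]
wrist_force: [1.4, -0.8, 13.9]
width: 0.0149
grip [ 0.60787814 -0.20338313  0.18987229]
```

View pics/s4.png

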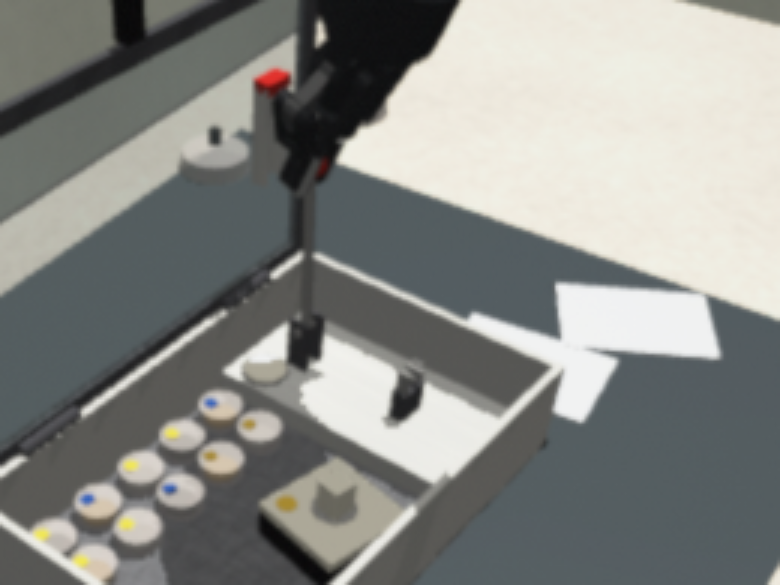

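The rod stands upright with the grip at about θ 1.6 in the fingers. I'll release and back off along the tool axis.

```bash
python3 -m jog '[{"x":0,"y":0,"z":0,"ax":0,"ay":0,"az":0,"claw":0.6},{"x":0,"y":0,"z":0,"ax":0,"ay":0,"az":0,"claw":0.6},{"x":0,"y":0,"z":0,"ax":0,"ay":0,"az":0,"claw":0.6},{"x":-0.007,"y":0,"z":0.019,"ax":0,"ay":0,"az":0,"claw":0.6},{"x":-0.021,"y":0.001,"z":0.056,"ax":0,"ay":0,"az":0,"claw":0.6},{"x":-0.036,"y":0.003,"z":0.093,"ax":0,"ay":0,"az":0,"claw":0.6},{"x":-0.055,"y":0.004,"z":0.14,"ax":0,"ay":0,"az":0,"claw":0.6},{"x":-0.055,"y":0.004,"z":0.14,"ax":0,"ay":0,"az":0,"claw":0.6}]'
python3 - <<'E'
from h import *
p=np.load('case.npy')
s=robot.sense(); c=robot.camera('wrist');d=wristcal(c,s); save('w5',c['img'])
t=robot.camera('side'); save('s5',cv2.resize(t['img'][20:220,220:420],None,fx=3,fy=3))
print([ (m['uv'],m['conf']) for m in robot.mark_of(t,'rod_tip')],[ (m['uv'],m['conf']) for m in robot.mark_of(t,'lid_tab')])
def W(L):
    c,q=np.cos(p[2]),np.sin(p[2]);return np.asarray(L)@np.array([[c,-q,0],[q,c,0],[0,0,1]]).T+[p[0],p[1],.002]
for a in (1.4,1.5,1.6,1.7,1.8): print(a,proj(t,W([.065-.154*np.cos(a),-.118,.056+.154*np.sin(a)]))[0])
for a in (1.5,1.55,1.6,1.65): print(a,proj(t,W([.11-.238*np.cos(a)+.003*np.sin(a),0,.077+.238*np.sin(a)+.003*np.cos(a)]))[0],proj(t,W([.11-.256*np.cos(a)+.003*np.sin(a),0,.077+.256*np.sin(a)+.003*np.cos(a)]))[0])
print(robot.mark_of(c,'lid_tab')[:1])
E
```

```text
t: 8.1
tcp_pos: [0.4954, -0.1952, 0.4776]
tool_rot: [[0.359, 0.064, 0.931], [-0.027, 0.998, -0.058], [-0.933, -0.004, 0.36]]
wrist_force: [0.2, -1.0, -0.8]
width: 0.0342
[([325.4, 84.0], 0.57), ([259.6, 44.1], 0.53)] [([260.2, 44.6], 0.85), ([312.1, 207.3], 0.38)]
1.4 [337.63026548  89.63913718]
1.5 [331.16293089  86.16345063]
1.6 [324.69593935  83.4583963 ]
1.7 [318.32076154  81.54163953]
1.8 [312.12252669  80.41555133]
1.5 [271.87005573  46.35259274] [272.12989891  35.35382338]
1.55 [266.44905456  44.12051331] [266.17726097  32.99437214]
1.6 [261.13061916  42.28421985] [260.34662599  31.07912398]
1.65 [255.93535894  40.84154731] [254.66109853  29.60427893]
[{'uv': [276.5, 225.8], 'conf': 0.55}]
```

View pics/s5.png

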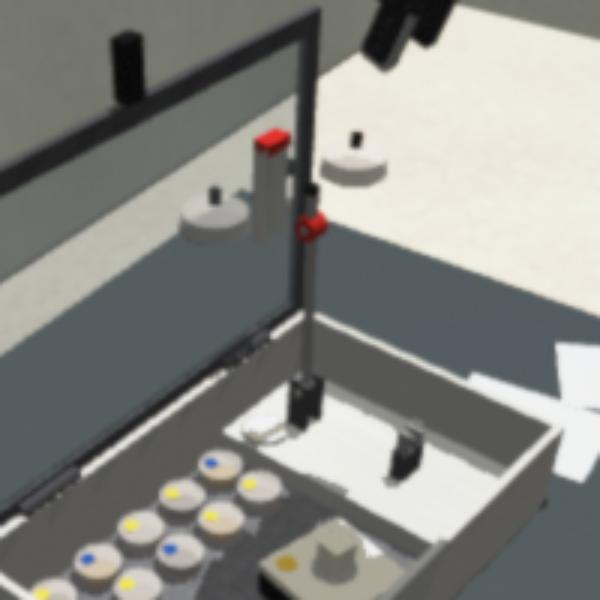

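View pics/w5.png

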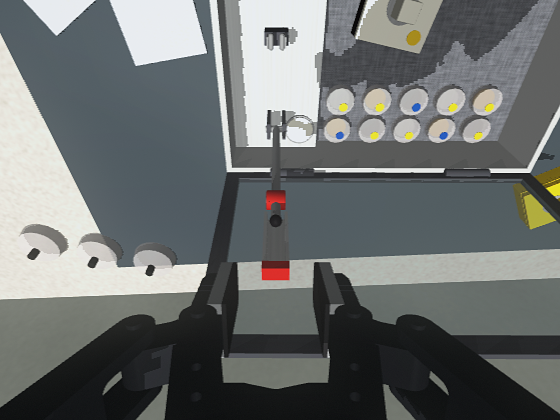

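Rod tip at side (324,83) matches 1.6 rad. The lid tab at (262,43) gives lid about 1.59. Next I'll move above the tab.

```bash
python3 -m jog '[{"x":0,"y":0.02,"z":0.05,"ax":0.01,"ay":0.15,"az":0,"claw":0.6},{"x":0.03,"y":0.04,"z":0.08,"ax":0.02,"ay":0.3,"az":0,"claw":0.6},{"x":0.167,"y":0.105,"z":0.08,"ax":0.025,"ay":0.365,"az":0,"claw":0.6},{"x":0.167,"y":0.105,"z":0.08,"ax":0.025,"ay":0.365,"az":0,"claw":0.6},{"x":0.167,"y":0.105,"z":0.08,"ax":0.025,"ay":0.365,"az":0,"claw":0.6},{"x":0.167,"y":0.105,"z":0.08,"ax":0.025,"ay":0.365,"az":0,"claw":0.6},{"x":0.167,"y":0.105,"z":0.08,"ax":0.025,"ay":0.365,"az":0,"claw":0.6}]'
python3 - <<'E'
from h import *
s=robot.sense(); c=robot.camera('wrist');d=wristcal(c,s); save('w6',c['img'])
print(s['tcp_pos'],s['q'])
print([(m['uv'],m['conf'],onplane(d,m['uv'],.317)) for m in robot.mark_of(c,'lid_tab')[:2]])
E
```

```text
t: 9.05
tcp_pos: [0.6647, -0.0887, 0.549]
tool_rot: [[-0.008, 0.062, 0.998], [0.002, 0.998, -0.062], [-1.0, 0.001, -0.008]]
wrist_force: [-0.9, 0.2, 1.2]
width: 0.0341
[ 0.6647264  -0.08873405  0.54901517] [-1.01963577e+01  2.37919854e+01  7.71581797e+01  1.13574089e-02
  7.95332984e+01 -9.66594566e+01]
[([274.6, 231.4], 0.69, array([ 0.6610817 , -0.08775527,  0.317     ]))]
```

View pics/w6.png

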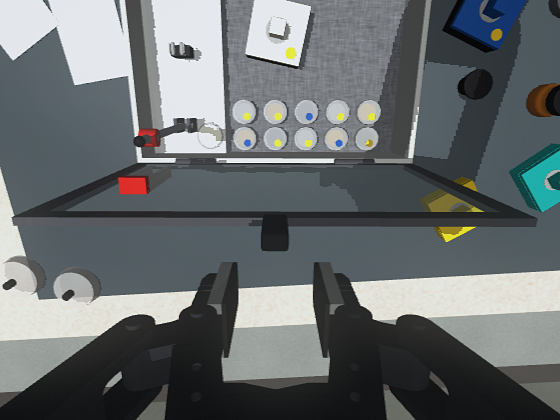

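The tab at (275,232) lies between the open jaws, ahead of the red slot end at (133,185). I'll descend and grip it.

```bash
python3 -m jog '[{"x":-0.003,"y":0.001,"z":-0.03,"ax":0,"ay":0,"az":0,"claw":0.6},{"x":-0.003,"y":0.001,"z":-0.055,"ax":0,"ay":0,"az":0,"claw":0.6},{"x":-0.003,"y":0.001,"z":-0.07,"ax":0,"ay":0,"az":0,"claw":0.6},{"x":-0.003,"y":0.001,"z":-0.07,"ax":0,"ay":0,"az":0,"claw":0.6},{"x":-0.003,"y":0.001,"z":-0.07,"ax":0,"ay":0,"az":0,"claw":0.9},{"x":-0.003,"y":0.001,"z":-0.07,"ax":0,"ay":0,"az":0,"claw":0.9},{"x":-0.003,"y":0.001,"z":-0.07,"ax":0,"ay":0,"az":0,"claw":0.9}]' 40
python3 - <<'E'
from h import *
s=robot.sense(); c=robot.camera('wrist'); save('w7',c['img'])
print(s['tcp_pos'],s['wrist_force'],s['width'])
E
```

```text
t: 9.85
tcp_pos: [0.6599, -0.0889, 0.4828]
tool_rot: [[-0.004, 0.064, 0.998], [0.001, 0.998, -0.064], [-1.0, 0.001, -0.004]]
wrist_force: [-0.2, 4.8, 0.1]
width: 0.0149
[ 0.65993795 -0.08890412  0.482846  ] [-0.19151613  4.83251772  0.10577867] 0.014892046993018817
```

View pics/w7.png

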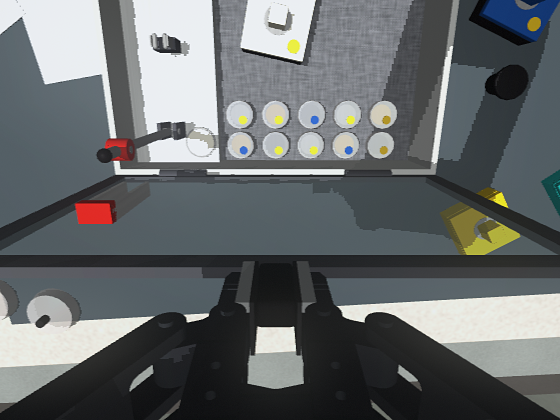

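```bash
python3 - <<'E'
import numpy as np
y=-0.068
for d in list(np.arange(.03,.45,.03)):
    x=-.404*np.sin(d)+.005*(np.cos(d)-1); z=.404*(np.cos(d)-1)+.005*np.sin(d)
    print(round(d,2),np.round([x*np.cos(y),x*np.sin(y),z,-d*-np.sin(y),-d*np.cos(y)],4).tolist())
E
```

```text
0.03 [-0.0121, 0.0008, -0.0, -0.002, -0.0299]
0.06 [-0.0242, 0.0016, -0.0004, -0.0041, -0.0599]
0.09 [-0.0362, 0.0025, -0.0012, -0.0061, -0.0898]
0.12 [-0.0483, 0.0033, -0.0023, -0.0082, -0.1197]
0.15 [-0.0603, 0.0041, -0.0038, -0.0102, -0.1497]
0.18 [-0.0722, 0.0049, -0.0056, -0.0122, -0.1796]
0.21 [-0.0841, 0.0057, -0.0078, -0.0143, -0.2095]
0.24 [-0.096, 0.0065, -0.0104, -0.0163, -0.2394]
0.27 [-0.1077, 0.0073, -0.0133, -0.0183, -0.2694]
0.3 [-0.1193, 0.0081, -0.0166, -0.0204, -0.2993]
0.33 [-0.1309, 0.0089, -0.0202, -0.0224, -0.3292]
0.36 [-0.1423, 0.0097, -0.0241, -0.0245, -0.3592]
0.39 [-0.1536, 0.0105, -0.0284, -0.0265, -0.3891]
0.42 [-0.1648, 0.0112, -0.0331, -0.0285, -0.419]
0.45 [-0.1758, 0.012, -0.038, -0.0306, -0.449]
```

```bash
python3 -m jog '[{"x":-0.012,"y":0.001,"z":0,"ax":-0.002,"ay":-0.03,"az":0,"claw":0.9},{"x":-0.024,"y":0.0015,"z":-0.0005,"ax":-0.004,"ay":-0.06,"az":0,"claw":0.9},{"x":-0.036,"y":0.0025,"z":-0.001,"ax":-0.006,"ay":-0.09,"az":0,"claw":0.9},{"x":-0.048,"y":0.003,"z":-0.002,"ax":-0.008,"ay":-0.12,"az":0,"claw":0.9},{"x":-0.060,"y":0.004,"z":-0.004,"ax":-0.01,"ay":-0.15,"az":0,"claw":0.9},{"x":-0.072,"y":0.005,"z":-0.0055,"ax":-0.012,"ay":-0.18,"az":0,"claw":0.9},{"x":-0.084,"y":0.0055,"z":-0.008,"ax":-0.014,"ay":-0.21,"az":0,"claw":0.9},{"x":-0.096,"y":0.0065,"z":-0.0105,"ax":-0.016,"ay":-0.24,"az":0,"claw":0.9},{"x":-0.096,"y":0.0065,"z":-0.0105,"ax":-0.016,"ay":-0.24,"az":0,"claw":0.9}]'
python3 - <<'E'
from h import *
p=np.load('case.npy')
t=robot.camera('side'); save('s8',cv2.resize(t['img'][20:220,220:420],None,fx=3,fy=3))
print([ (m['uv'],m['conf']) for m in robot.mark_of(t,'rod_tip')])
E
```

```text
t: 10.8
tcp_pos: [0.5628, -0.0824, 0.4723]
tool_rot: [[0.235, 0.064, 0.97], [-0.015, 0.998, -0.062], [-0.972, -0.0, 0.236]]
wrist_force: [-2.2, 3.8, 2.0]
width: 0.0154
[]
```

View pics/s8.png

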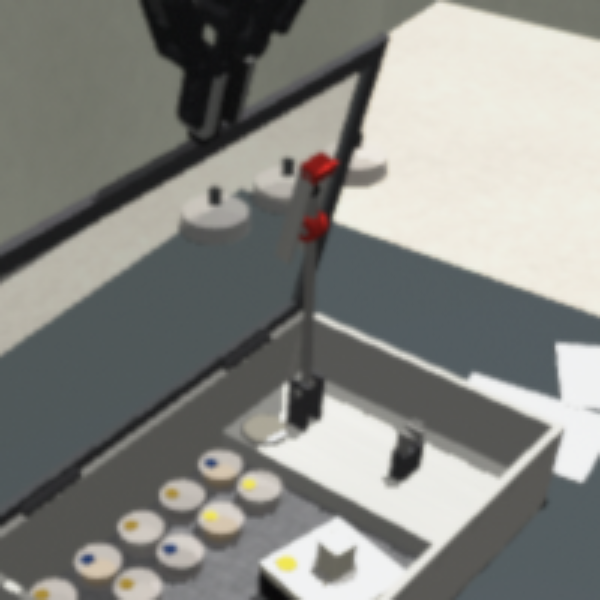

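```bash
python3 -m jog '[{"x":-0.006,"y":0.0005,"z":-0.0015,"ax":-0.001,"ay":-0.015,"az":0,"claw":0.9},{"x":-0.0117,"y":0.001,"z":-0.003,"ax":-0.002,"ay":-0.03,"az":0,"claw":0.9},{"x":-0.0175,"y":0.001,"z":-0.0045,"ax":-0.003,"ay":-0.045,"az":0,"claw":0.9},{"x":-0.0233,"y":0.0015,"z":-0.006,"ax":-0.004,"ay":-0.06,"az":0,"claw":0.9},{"x":-0.029,"y":0.002,"z":-0.008,"ax":-0.005,"ay":-0.075,"az":0,"claw":0.9},{"x":-0.035,"y":0.0025,"z":-0.010,"ax":-0.006,"ay":-0.09,"az":0,"claw":0.9},{"x":-0.0407,"y":0.0025,"z":-0.012,"ax":-0.007,"ay":-0.105,"az":0,"claw":0.9},{"x":-0.0407,"y":0.0025,"z":-0.012,"ax":-0.007,"ay":-0.105,"az":0,"claw":0.9}]'
python3 - <<'E'
from h import *
t=robot.camera('side'); save('s9',cv2.resize(t['img'][40:140,280:380],None,fx=6,fy=6,interpolation=cv2.INTER_CUBIC))
E
```

```text
t: 11.7
tcp_pos: [0.5233, -0.0799, 0.4609]
tool_rot: [[0.336, 0.064, 0.94], [-0.022, 0.998, -0.06], [-0.942, -0.001, 0.337]]
wrist_force: [-7.9, 6.2, 16.1]
width: 0.0149
```

View pics/s9.png

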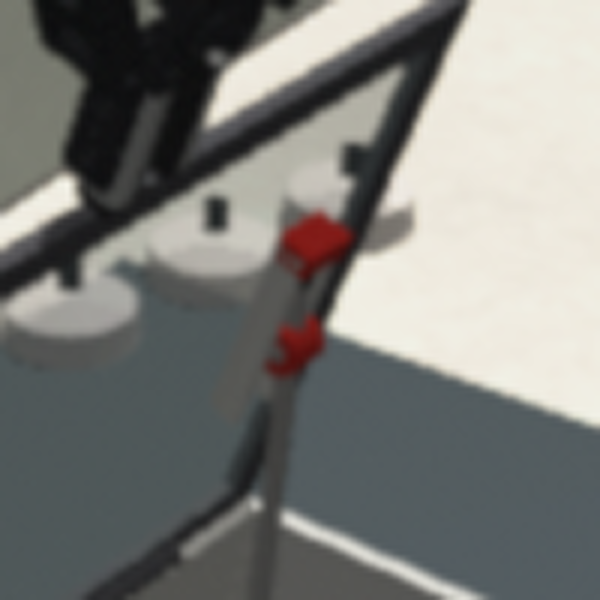

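```bash
python3 -m jog '[{"x":-0.003,"y":0,"z":-0.001,"ax":-0.0005,"ay":-0.0075,"az":0,"claw":0.9},{"x":-0.0057,"y":0.0004,"z":-0.002,"ax":-0.001,"ay":-0.015,"az":0,"claw":0.9},{"x":-0.0057,"y":0.0004,"z":-0.002,"ax":-0.001,"ay":-0.015,"az":0,"claw":0.9}]'; python3 -m jog '[{"x":-0.003,"y":0,"z":-0.001,"ax":-0.0005,"ay":-0.0075,"az":0,"claw":0.9},{"x":-0.0057,"y":0.0004,"z":-0.002,"ax":-0.001,"ay":-0.015,"az":0,"claw":0.9},{"x":-0.0057,"y":0.0004,"z":-0.002,"ax":-0.001,"ay":-0.015,"az":0,"claw":0.9}]'
python3 - <<'E'
from h import *
t=robot.camera('side'); save('s10',cv2.resize(t['img'][40:140,280:380],None,fx=6,fy=6,interpolation=cv2.INTER_CUBIC))
E
```

```text
t: 12.05
tcp_pos: [0.518, -0.0795, 0.459]
tool_rot: [[0.35, 0.064, 0.934], [-0.023, 0.998, -0.059], [-0.936, -0.001, 0.351]]
wrist_force: [-9.2, 5.9, 19.2]
width: 0.0153
t: 12.35
tcp_pos: [0.5123, -0.0791, 0.4569]
tool_rot: [[0.364, 0.064, 0.929], [-0.024, 0.998, -0.059], [-0.931, -0.001, 0.365]]
wrist_force: [-7.8, 5.4, 17.2]
width: 0.0152
```

View pics/s10.png

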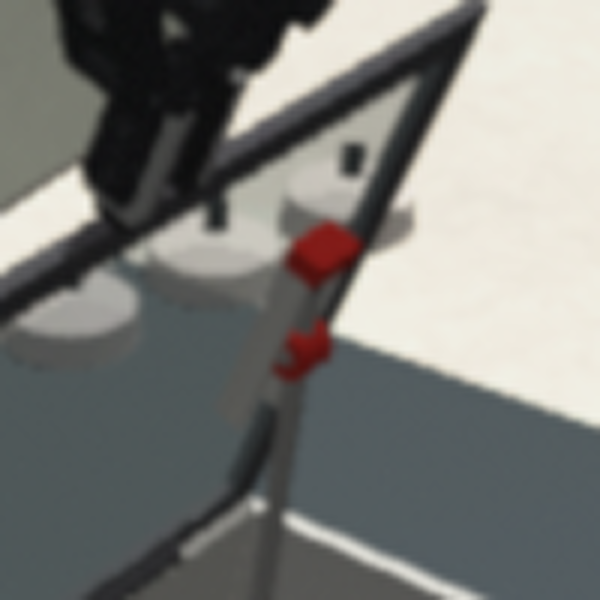

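```bash
python3 -m jog '[{"x":-0.003,"y":0,"z":-0.0005,"ax":-0.0005,"ay":-0.0075,"az":0,"claw":0.9},{"x":-0.006,"y":0.0004,"z":-0.001,"ax":-0.001,"ay":-0.015,"az":0,"claw":0.9},{"x":-0.006,"y":0.0004,"z":-0.001,"ax":-0.001,"ay":-0.015,"az":0,"claw":0.9}]'; python3 -m jog '[{"x":-0.003,"y":0,"z":-0.001,"ax":-0.0005,"ay":-0.0075,"az":0,"claw":0.9},{"x":-0.0057,"y":0.0004,"z":-0.002,"ax":-0.001,"ay":-0.015,"az":0,"claw":0.9},{"x":-0.0057,"y":0.0004,"z":-0.002,"ax":-0.001,"ay":-0.015,"az":0,"claw":0.9}]'
python3 - <<'E'
from h import *
t=robot.camera('side'); save('s11',cv2.resize(t['img'][40:140,280:380],None,fx=6,fy=6,interpolation=cv2.INTER_CUBIC))
p=np.load('case.npy')
def W(L):
    c,q=np.cos(p[2]),np.sin(p[2]);return np.asarray(L)@np.array([[c,-q,0],[q,c,0],[0,0,1]]).T+[p[0],p[1],.002]
for a in (1.15,1.2,1.25,1.3): # lid right free corner (upper face outer)
    print(a,((proj(t,W([.11-.22*np.cos(a)+.006*np.sin(a),-.175,.077+.22*np.sin(a)+.006*np.cos(a)]))[0]-[280,40]+.5)*6-.5).round(0))
for a in (1.4,1.48,1.55,1.6): print('rod',a,((proj(t,W([.065-.128*np.cos(a),-.118,.056+.128*np.sin(a)]))[0]-[280,40]+.5)*6-.5).round(0))
E
```

```text
t: 12.7
tcp_pos: [0.5059, -0.0787, 0.4546]
tool_rot: [[0.376, 0.064, 0.924], [-0.024, 0.998, -0.059], [-0.926, -0.001, 0.377]]
wrist_force: [-2.1, 5.6, 2.5]
width: 0.0149
t: 13.0
tcp_pos: [0.5003, -0.0784, 0.4523]
tool_rot: [[0.39, 0.064, 0.919], [-0.025, 0.998, -0.059], [-0.921, -0.0, 0.39]]
wrist_force: [0.0, 4.3, 1.3]
width: 0.0152
1.15 [514.  24.]
1.2 [487.   2.]
1.25 [460. -18.]
1.3 [432. -37.]
rod 1.4 [330. 368.]
rod 1.48 [305. 354.]
rod 1.55 [283. 343.]
rod 1.6 [267. 337.]
```

View pics/s11.png

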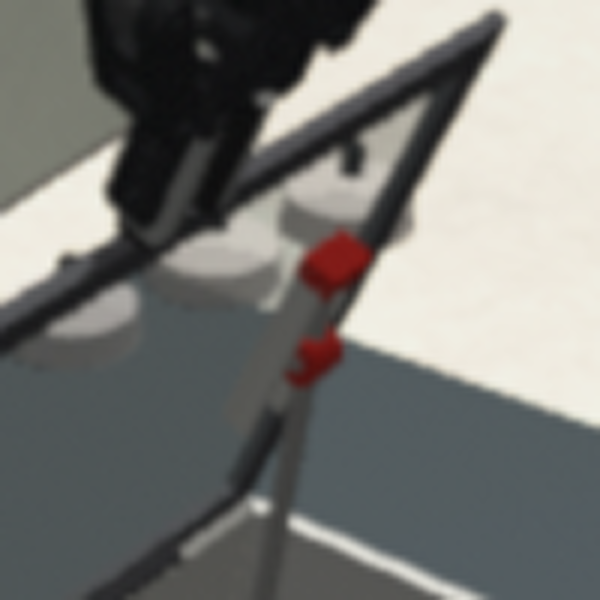

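```bash
python3 - <<'E'
import numpy as np
from scipy.optimize import brentq
H=np.array([.11,.077]);P=np.array([.065,.056])
for off in (.005,.007):
  for th in (1.6,1.55,1.52,1.5,1.48,1.46,1.45):
    t=P+.154*np.array([-np.cos(th),np.sin(th)])
    v=t-H; r=np.hypot(*v); ang=np.arctan2(v[1],-v[0])
    # tip at radial s, normal -off-(lid underside at normal 0?) 
    print(off,th,'radial',round(np.sqrt(r*r-off*off),4),'lid',round(ang+np.arcsin(off/r),4))
E
```

```text
0.005 1.6 radial 0.1389 lid 1.311
0.005 1.55 radial 0.1413 lid 1.2584
0.005 1.52 radial 0.1428 lid 1.2272
0.005 1.5 radial 0.1438 lid 1.2067
0.005 1.48 radial 0.1448 lid 1.1862
0.005 1.46 radial 0.1458 lid 1.166
0.005 1.45 radial 0.1463 lid 1.1559
0.007 1.6 radial 0.1388 lid 1.3254
0.007 1.55 radial 0.1413 lid 1.2725
0.007 1.52 radial 0.1427 lid 1.2412
0.007 1.5 radial 0.1437 lid 1.2206
0.007 1.48 radial 0.1447 lid 1.2001
0.007 1.46 radial 0.1457 lid 1.1797
0.007 1.45 radial 0.1462 lid 1.1695
```

```bash
python3 - <<'E'
from h import *
t=robot.camera('top'); save('t11',cv2.resize(t['img'][120:230,320:460],None,fx=5.5,fy=5.5,interpolation=cv2.INTER_CUBIC))
t=robot.camera('side'); save('s11b',cv2.resize(t['img'][70:110,315:355],None,fx=15,fy=15,interpolation=cv2.INTER_CUBIC))
for q in ('lid_slot','rod_tip','lid_tab'): print(q,[(m['uv'],m['conf']) for m in robot.mark_of(t,q)])
print(robot.sense()['t'])
E
```

```text
lid_slot [([336.5, 87.3], 0.85)]
rod_tip [([334.8, 86.4], 0.54)]
lid_tab [([303.9, 71.0], 0.72)]
13.3
```

View pics/t11.png

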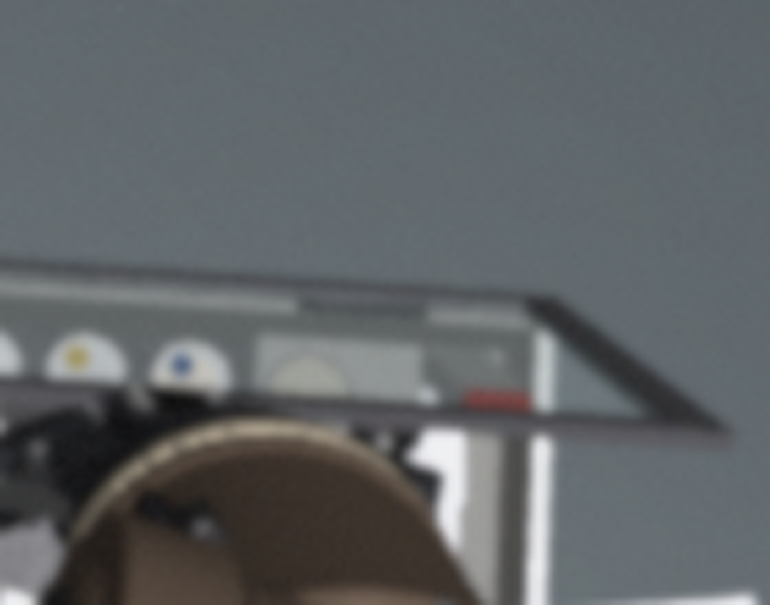

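View pics/s11b.png

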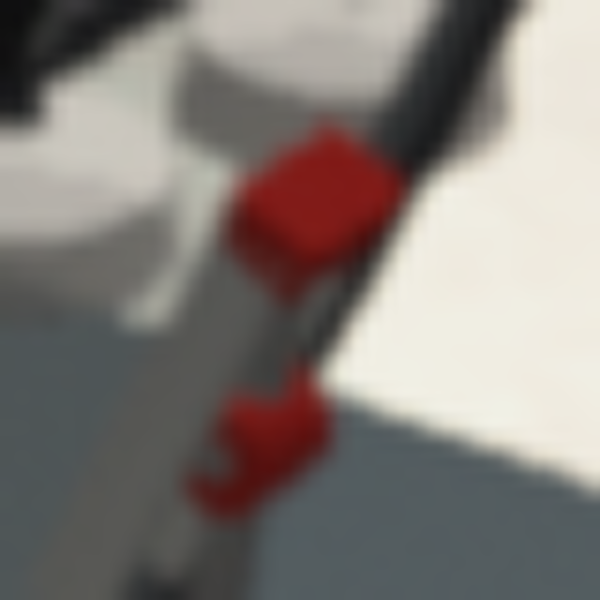

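```bash
python3 - <<'E'
from h import *
t=robot.camera('side')
p=np.load('case.npy')
def W(L):
    c,q=np.cos(p[2]),np.sin(p[2]);return np.asarray(L)@np.array([[c,-q,0],[q,c,0],[0,0,1]]).T+[p[0],p[1],.002]
for a in (1.17,1.19,1.21,1.55,1.6,1.65):
  for n in (0,.006):
    print(a,n,proj(t,W([.11-.22*np.cos(a)+n*np.sin(a),-.175,.077+.22*np.sin(a)+n*np.cos(a)]))[0].round(1))
save('s12',cv2.resize(t['img'][25:65,340:380],None,fx=15,fy=15,interpolation=cv2.INTER_CUBIC))
o=cv2.imread('pics/s5.png'); cv2.imwrite('pics/s5c.png',cv2.resize(o[0:120,260:380],None,fx=5,fy=5))
E
```

```text
1.17 0 [365.9  44.2]
1.17 0.006 [363.5  42.1]
1.19 0 [364.1  42.6]
1.19 0.006 [361.7  40.6]
1.21 0 [362.4  41.2]
1.21 0.006 [359.9  39.2]
1.55 0 [330.5  23.4]
1.55 0.006 [327.9  22.5]
1.6 0 [325.8  22. ]
1.6 0.006 [323.3  21.3]
1.65 0 [321.2  20.9]
1.65 0.006 [318.7  20.4]
```

View pics/s12.png

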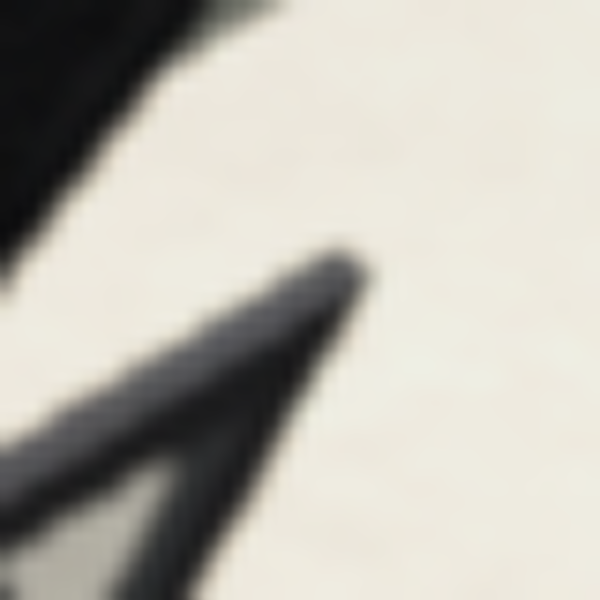

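View pics/s5c.png

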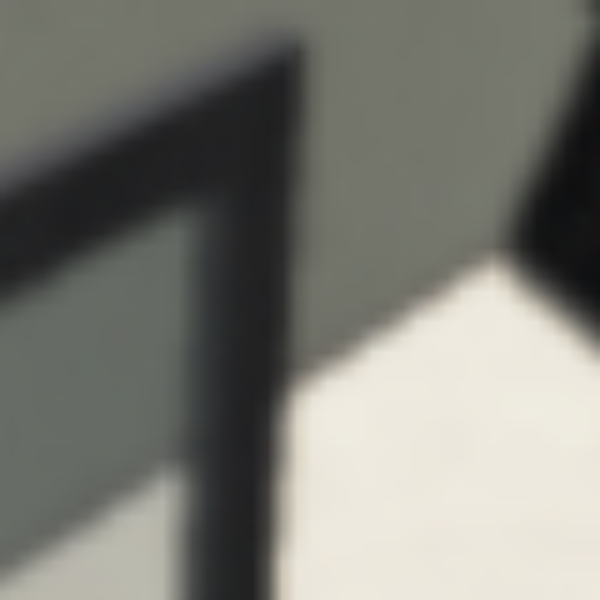

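Lid reads about 1.18, and the rod followed it from 1.6 to about 1.46, as expected with the ball inside the channel. The slot and tip marks coincide within 2 px. I'll test with a light press before letting go.

```bash
python3 -m jog '[{"x":-0.002,"y":0,"z":-0.001,"ax":0,"ay":-0.004,"az":0,"claw":0.9},{"x":-0.002,"y":0,"z":-0.001,"ax":0,"ay":-0.004,"az":0,"claw":0.9}]'; python3 -m jog '[{"x":-0.002,"y":0,"z":-0.001,"ax":0,"ay":-0.004,"az":0,"claw":0.9},{"x":-0.002,"y":0,"z":-0.001,"ax":0,"ay":-0.004,"az":0,"claw":0.9}]'
```

```text
t: 13.55
tcp_pos: [0.4985, -0.0783, 0.4515]
tool_rot: [[0.394, 0.064, 0.917], [-0.025, 0.998, -0.059], [-0.919, -0.0, 0.395]]
wrist_force: [-0.2, 6.2, 4.7]
width: 0.0151
t: 13.75
tcp_pos: [0.4966, -0.0782, 0.4508]
tool_rot: [[0.399, 0.064, 0.915], [-0.025, 0.998, -0.059], [-0.917, 0.0, 0.399]]
wrist_force: [1.2, 7.6, 6.4]
width: 0.0151
```

```bash
python3 - <<'E'
from h import *
t=robot.camera('side')
a=cv2.resize(t['img'][25:65,340:380],None,fx=10,fy=10,interpolation=cv2.INTER_CUBIC)
b=cv2.resize(t['img'][75:115,315:355],None,fx=10,fy=10,interpolation=cv2.INTER_CUBIC)
save('s13',np.hstack([a,b]))
E
```

```text
(no output)
```

View pics/s13.png

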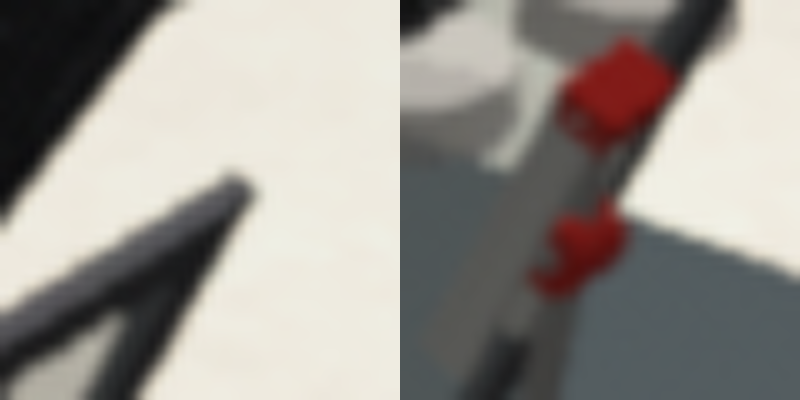

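```bash
python3 -m jog '[{"x":-0.002,"y":0,"z":-0.001,"ax":0,"ay":-0.005,"az":0,"claw":0.9},{"x":-0.002,"y":0,"z":-0.001,"ax":0,"ay":-0.005,"az":0,"claw":0.9}]'; python3 -m jog '[{"x":-0.002,"y":0,"z":-0.001,"ax":0,"ay":-0.005,"az":0,"claw":0.9},{"x":-0.002,"y":0,"z":-0.001,"ax":0,"ay":-0.005,"az":0,"claw":0.9}]'
python3 - <<'E'
from h import *
t=robot.camera('side');s=robot.sense();print(s['wrist_force'],s['moment'])
a=cv2.resize(t['img'][25:65,340:380],None,fx=10,fy=10,interpolation=cv2.INTER_CUBIC)
b=cv2.resize(t['img'][75:115,315:355],None,fx=10,fy=10,interpolation=cv2.INTER_CUBIC)
save('s14',np.hstack([a,b]))
for q in ('lid_slot','rod_tip','lid_tab','rod_grip'): print(q,[(np.round(m['uv'],1),m['conf']) for m in robot.mark_of(t,q)])
E
```

```text
t: 14.0
tcp_pos: [0.4948, -0.0782, 0.45]
tool_rot: [[0.404, 0.064, 0.913], [-0.025, 0.998, -0.059], [-0.915, 0.0, 0.405]]
wrist_force: [1.5, 9.2, 7.1]
width: 0.0147
t: 14.2
tcp_pos: [0.4929, -0.0781, 0.4492]
tool_rot: [[0.409, 0.064, 0.91], [-0.025, 0.998, -0.059], [-0.912, 0.001, 0.41]]
wrist_force: [2.7, 11.3, 8.8]
width: 0.015
[ 1.63092416 11.4268345  10.09774272] [ 1.36182181 -0.66631945  0.64098619]
lid_slot [(array([335.7,  87.2]), 0.89)]
rod_tip [(array([336.6,  88.2]), 0.73)]
lid_tab []
rod_grip [(array([331.4,  99.5]), 0.49)]
```

View pics/s14.png

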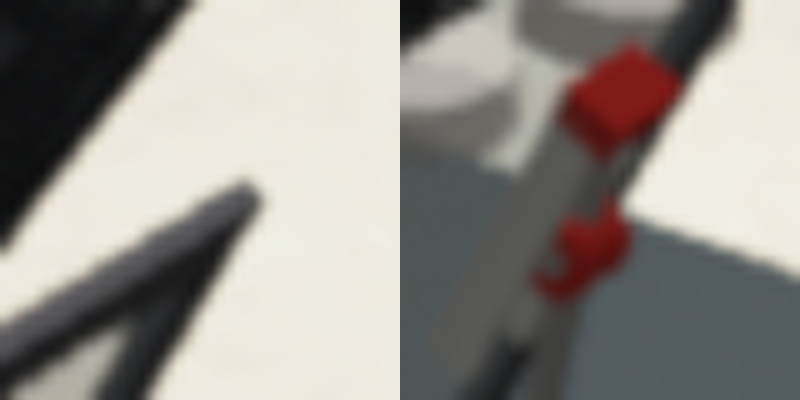

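```bash
python3 - <<'E'
from h import *
t=robot.camera('side');w=robot.camera('wrist');save('w14',w['img'])
p=np.load('case.npy')
def W(L):
    c,q=np.cos(p[2]),np.sin(p[2]);return np.asarray(L)@np.array([[c,-q,0],[q,c,0],[0,0,1]]).T+[p[0],p[1],.002]
for a in (1.14,1.16,1.18,1.2,1.22): print('slot',a,proj(t,W([.11-.145*np.cos(a)-.007*np.sin(a),-.118,.077+.145*np.sin(a)-.007*np.cos(a)]))[0].round(1), 'redend150',proj(t,W([.11-.15*np.cos(a),-.118,.077+.15*np.sin(a)]))[0].round(1))
for a in (1.40,1.42,1.44,1.46,1.48): print('tip',a,proj(t,W([.065-.154*np.cos(a),-.118,.056+.154*np.sin(a)]))[0].round(1),proj(t,W([.065-.128*np.cos(a),-.118,.056+.128*np.sin(a)]))[0].round(1))
print('pivot',proj(t,W([.065,-.118,.056]))[0])
# lid frame overlay
im=cv2.resize(t['img'],None,fx=4,fy=4,interpolation=cv2.INTER_CUBIC)
for a,col in ((1.16,(255,0,0)),(1.20,(0,255,0))):
    P=[W([.11-r*np.cos(a)+n*np.sin(a),y,.077+r*np.sin(a)+n*np.cos(a)]) for r,y,n in ((0,.175,0),(.22,.175,0),(.22,-.175,0),(0,-.175,0))]
    q=((proj(t,P)+.5)*4-.5).astype(int); cv2.polylines(im,[q],True,col,1)
q=((proj(t,[W([x,y,.075]) for x,y in ((.11,.175),(.11,-.175),(-.11,-.175),(-.11,.175))])+.5)*4-.5).astype(int); cv2.polylines(im,[q],True,(255,255,0),1)
save('ov',im[80:680,760:1560])
E
```

```text
slot 1.14 [335.7  89.8] redend150 [334.2  85.5]
slot 1.16 [334.7  88.8] redend150 [333.1  84.5]
slot 1.18 [333.6  87.7] redend150 [331.9  83.4]
slot 1.2 [332.5  86.7] redend150 [330.8  82.4]
slot 1.22 [331.4  85.7] redend150 [329.6  81.4]
tip 1.4 [337.6  89.6] [334.6 100.9]
tip 1.42 [336.3  88.9] [333.6 100.3]
tip 1.44 [335.   88.2] [332.5  99.7]
tip 1.46 [333.8  87.5] [331.5  99.1]
tip 1.48 [332.5  86.8] [330.4  98.5]
pivot [321.78755407 148.7349937 ]
```

View pics/ov.png

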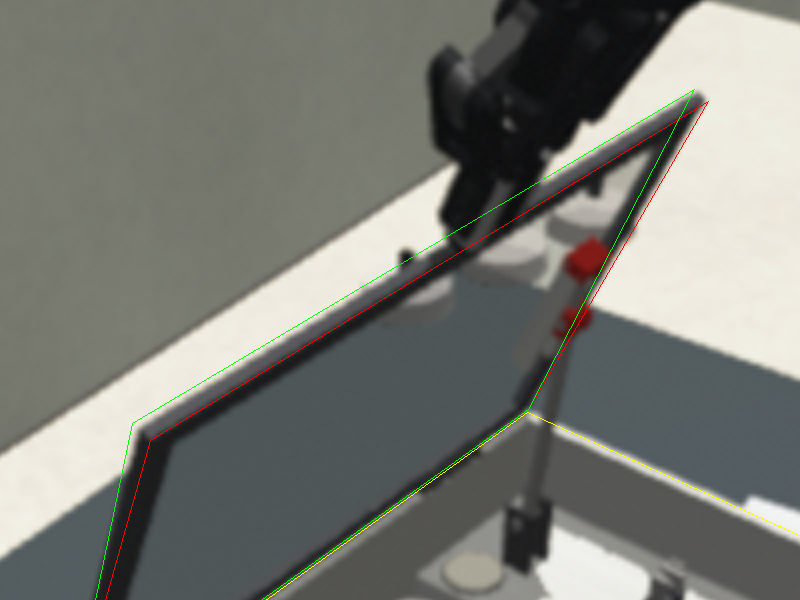

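View pics/w14.png

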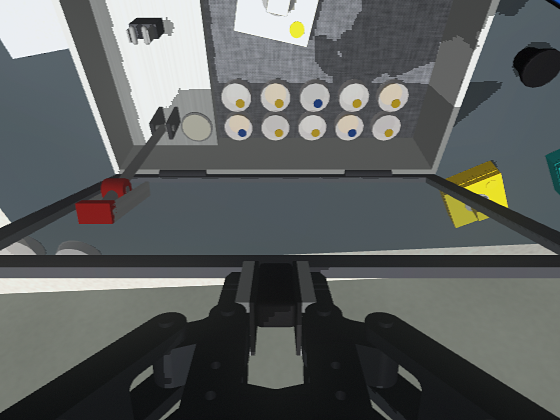

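The push meets a rising resistance of about 4.5 N at the tab. That is far more than the hinge or gravity gives, so the rod is carrying it. I'll back off to the no-load pose and release slowly.

```bash
python3 -m jog '[{"x":0.004,"y":0,"z":0.002,"ax":0,"ay":0.01,"az":0,"claw":0.9},{"x":0.008,"y":0,"z":0.003,"ax":0,"ay":0.018,"az":0,"claw":0.9},{"x":0.008,"y":0,"z":0.003,"ax":0,"ay":0.018,"az":0,"claw":0.9}]'
python3 - <<'E'
from h import *
t=robot.camera('side');s=robot.sense();print(s['wrist_force'],s['moment'])
a=cv2.resize(t['img'][25:65,340:380],None,fx=10,fy=10,interpolation=cv2.INTER_CUBIC)
b=cv2.resize(t['img'][75:115,315:355],None,fx=10,fy=10,interpolation=cv2.INTER_CUBIC)
save('s15',np.hstack([a,b]))
E
```

```text
t: 14.85
tcp_pos: [0.5011, -0.0784, 0.4525]
tool_rot: [[0.392, 0.064, 0.918], [-0.026, 0.998, -0.058], [-0.92, -0.001, 0.392]]
wrist_force: [-7.3, 4.8, 18.8]
width: 0.0154
[-6.59170431  6.07939549 17.96001679] [0.58663464 0.25673037 0.25103662]
```

View pics/s15.png

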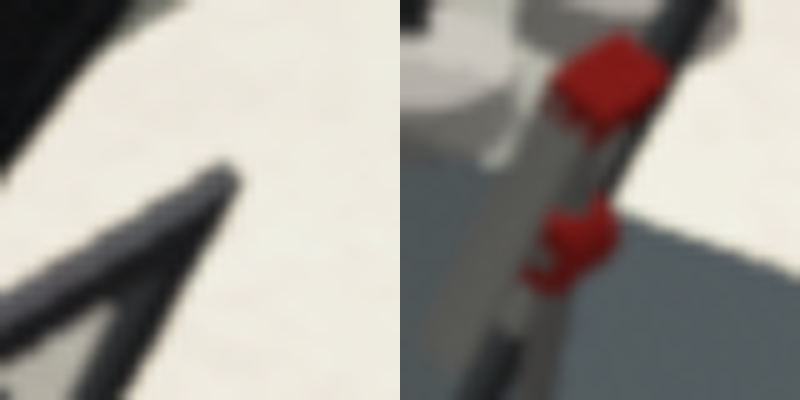

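```bash
python3 -m jog '[{"x":0,"y":0,"z":0,"ax":0,"ay":0,"az":0,"claw":0.75},{"x":0,"y":0,"z":0,"ax":0,"ay":0,"az":0,"claw":0.65},{"x":0,"y":0,"z":0,"ax":0,"ay":0,"az":0,"claw":0.6},{"x":0,"y":0,"z":0,"ax":0,"ay":0,"az":0,"claw":0.6}]'
python3 - <<'E'
from h import *
t=robot.camera('side');s=robot.sense();print(s['wrist_force'],s['width'])
a=cv2.resize(t['img'][25:65,340:380],None,fx=10,fy=10,interpolation=cv2.INTER_CUBIC)
b=cv2.resize(t['img'][75:115,315:355],None,fx=10,fy=10,interpolation=cv2.INTER_CUBIC)
save('s16',np.hstack([a,b]))
E
```

```text
t: 15.3
tcp_pos: [0.5003, -0.0784, 0.451]
tool_rot: [[0.389, 0.064, 0.919], [-0.025, 0.998, -0.059], [-0.921, -0.001, 0.39]]
wrist_force: [-0.2, -0.5, -0.1]
width: 0.034
[ 0.11852427 -1.4499393   0.30523305] 0.034087082814481424
```

View pics/s16.png

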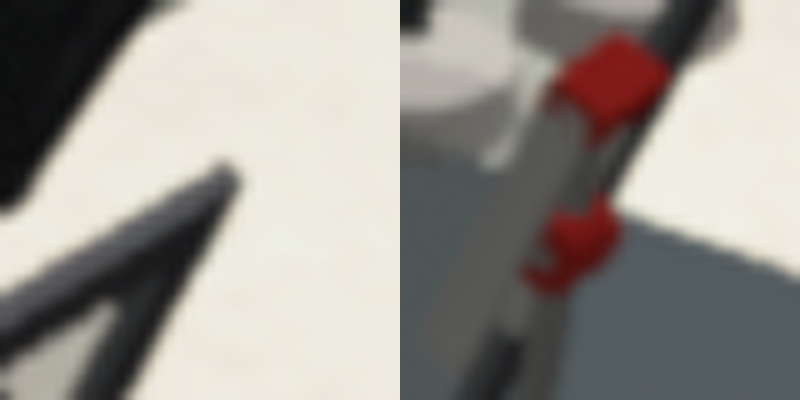

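Released; the lid stayed put with the corner at (362,42) and the rod unchanged. I'll back off the tab and compute the approach to the white box.

```bash
cat >> h.py <<'E'
from scipy.spatial.transform import Rotation as Ro
def plan(g,yaw,phi,s=None):
    "shift+rotvec from present pose to put grasp point at g, jaw axis at yaw(+90deg), tilt phi"
    s=s or robot.sense()
    Rt=Ro.from_euler('z',yaw).as_matrix()@np.array([[np.sin(phi),0,np.cos(phi)],[0,1,0],[-np.cos(phi),0,np.sin(phi)]])
    R0=np.array(s['tool_rot']); tcp=np.asarray(g)-.155*Rt[:,0]
    print('shift',(tcp-np.array(s['tcp_pos'])).round(4),'rot',Ro.from_matrix(Rt@R0.T).as_rotvec().round(3),'tcp',tcp.round(4))
E
python3 -m jog '[{"x":-0.01,"y":0.001,"z":0.025,"ax":0,"ay":0,"az":0,"claw":0.6},{"x":-0.03,"y":0.002,"z":0.07,"ax":0,"ay":0,"az":0,"claw":0.6},{"x":-0.045,"y":0.003,"z":0.105,"ax":0,"ay":0,"az":0,"claw":0.6},{"x":-0.08,"y":0.003,"z":0.105,"ax":0,"ay":0,"az":0,"claw":0.6},{"x":-0.08,"y":0.003,"z":0.105,"ax":0,"ay":0,"az":0,"claw":0.6}]'
python3 - <<'E'
from h import *
plan([.495,-.0745,.16],-.275,.1)
plan([.495,-.0745,.058],-.275,.1)
t=robot.camera('side'); save('s17',cv2.resize(t['img'][20:245,200:480],None,fx=2.6,fy=2.6))
E
```

```text
t: 15.85
tcp_pos: [0.4175, -0.075, 0.5571]
tool_rot: [[0.39, 0.064, 0.918], [-0.026, 0.998, -0.058], [-0.92, -0.001, 0.391]]
wrist_force: [-0.4, 0.3, -1.4]
width: 0.034
shift [ 0.0626  0.0047 -0.2429] rot [ 0.052  0.298 -0.21 ] tcp [ 0.4801 -0.0703  0.3142]
shift [ 0.0626  0.0047 -0.3449] rot [ 0.052  0.298 -0.21 ] tcp [ 0.4801 -0.0703  0.2122]
```

View pics/s17.png

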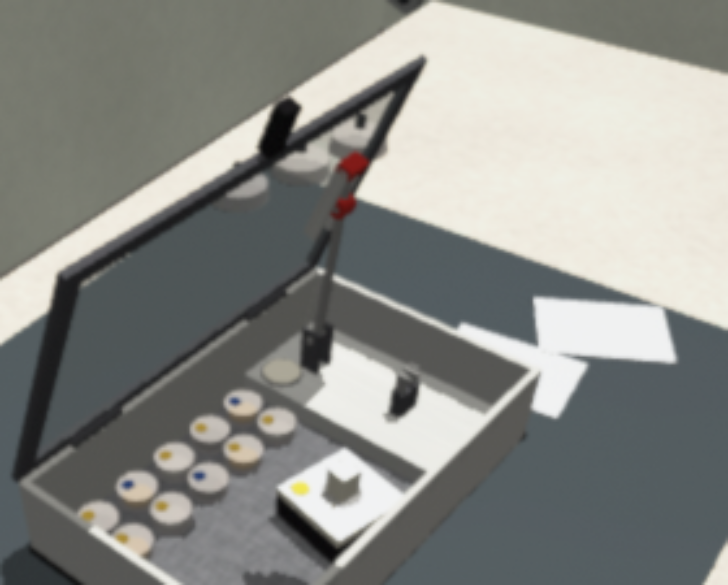

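The lid rests open on the rod, with the red end at (352,165) over the rod tip. Now I'll move above the white box.

```bash
python3 -m jog '[{"x":0.0,"y":0,"z":-0.05,"ax":0.01,"ay":0.06,"az":-0.04,"claw":0.6},{"x":0.01,"y":0,"z":-0.1,"ax":0.02,"ay":0.12,"az":-0.08,"claw":0.6},{"x":0.03,"y":0,"z":-0.15,"ax":0.03,"ay":0.18,"az":-0.12,"claw":0.6},{"x":0.045,"y":0.003,"z":-0.2,"ax":0.04,"ay":0.24,"az":-0.16,"claw":0.6},{"x":0.063,"y":0.005,"z":-0.243,"ax":0.052,"ay":0.298,"az":-0.21,"claw":0.6},{"x":0.063,"y":0.005,"z":-0.243,"ax":0.052,"ay":0.298,"az":-0.21,"claw":0.6},{"x":0.063,"y":0.005,"z":-0.243,"ax":0.052,"ay":0.298,"az":-0.21,"claw":0.6}]'
python3 - <<'E'
from h import *
s=robot.sense();c=robot.camera('wrist');d=wristcal(c,s);save('w18',c['img'])
m=robot.mark_of(c,'box_a_mid');print([(k['uv'],k['conf'],onplane(d,k['uv'],.035)) for k in m[:2]])
plan([.495,-.0745,.058],-.275,.1,s)
E
```

```text
t: 16.6
tcp_pos: [0.4834, -0.0702, 0.312]
tool_rot: [[0.093, 0.27, 0.958], [-0.026, 0.963, -0.269], [-0.995, 0.0, 0.096]]
wrist_force: [0.0, 0.3, 1.3]
width: 0.0343
[]
shift [-0.0033 -0.0001 -0.0997] rot [-0.001 -0.003 -0.001] tcp [ 0.4801 -0.0703  0.2122]
```

View pics/w18.png

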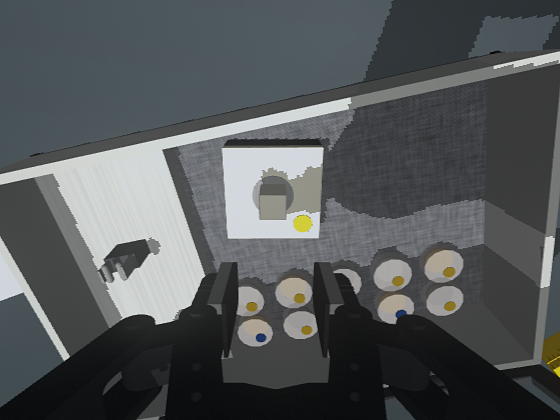

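The white box appears square to the jaws at (275,195), with its post top at (272,207).

```bash
python3 - <<'E'
from h import *
s=robot.sense();c=robot.camera('wrist');d=wristcal(c,s)
X=np.array([onplane(d,u,.038) for u in [(222,149),(323,146),(319,239),(228,238)]])
print(X.mean(0),np.linalg.norm(X-np.roll(X,1,0),axis=1))
print('yaws',[np.degrees(np.arctan2(*(b-a)[1::-1])) for a,b in ((X[0],X[3]),(X[1],X[2]),(X[0],X[1]),(X[3],X[2]))])
print(onplane(d,(272,207),.062))
E
```

```text
[ 0.49766785 -0.07495993  0.038     ] [0.06891062 0.0696765  0.071876   0.07000346]
yaws [np.float64(-15.326069988509971), np.float64(-15.061410209745627), np.float64(75.98923730871296), np.float64(73.55646064163359)]
[ 0.49688099 -0.07531303  0.062     ]
```

```bash
python3 -m jog '[{"x":-0.002,"y":-0.0005,"z":-0.045,"ax":0,"ay":0,"az":0,"claw":0.6},{"x":-0.002,"y":-0.0005,"z":-0.08,"ax":0,"ay":0,"az":0,"claw":0.6},{"x":-0.002,"y":-0.0005,"z":-0.097,"ax":0,"ay":0,"az":0,"claw":0.6},{"x":-0.002,"y":-0.0005,"z":-0.097,"ax":0,"ay":0,"az":0,"claw":0.6},{"x":-0.002,"y":-0.0005,"z":-0.097,"ax":0,"ay":0,"az":0,"claw":0.9},{"x":-0.002,"y":-0.0005,"z":-0.097,"ax":0,"ay":0,"az":0,"claw":0.9},{"x":-0.002,"y":-0.0005,"z":-0.097,"ax":0,"ay":0,"az":0,"claw":0.9},{"x":-0.002,"y":-0.0005,"z":-0.097,"ax":0,"ay":0,"az":0,"claw":0.9}]' 30
python3 - <<'E'
from h import *
p=np.load('case.npy'); c,q=np.cos(p[2]),np.sin(p[2])
for L in ([-.064,.129],[-.069,.134],[-.05,.004]):
    g=p[:2]+np.array([[c,-q],[q,c]])@L; plan([g[0],g[1],.061],p[2],.1)
E
```

```text
t: 17.55
tcp_pos: [0.4819, -0.0711, 0.2184]
tool_rot: [[0.099, 0.272, 0.957], [-0.027, 0.962, -0.271], [-0.995, 0.001, 0.102]]
wrist_force: [-3.9, -3.3, 16.4]
width: 0.0172
shift [-0.0075  0.1228 -0.0031] rot [-0.     0.003  0.208] tcp [0.4744 0.0517 0.2152]
shift [-0.0122  0.1282 -0.0031] rot [-0.     0.003  0.208] tcp [0.4698 0.057  0.2152]
shift [-0.002  -0.0028 -0.0031] rot [-0.     0.003  0.208] tcp [ 0.48   -0.0739  0.2152]
```

```bash
python3 -m jog '[{"x":0,"y":0,"z":0.005,"ax":0,"ay":0,"az":0,"claw":0.9},{"x":0,"y":0.02,"z":0.006,"ax":0,"ay":0.001,"az":0.04,"claw":0.9},{"x":-0.002,"y":0.05,"z":0.006,"ax":0,"ay":0.001,"az":0.1,"claw":0.9},{"x":-0.005,"y":0.08,"z":0.006,"ax":0,"ay":0.002,"az":0.16,"claw":0.9},{"x":-0.006,"y":0.11,"z":0.006,"ax":0,"ay":0.003,"az":0.208,"claw":0.9},{"x":-0.006,"y":0.121,"z":0.006,"ax":0,"ay":0.003,"az":0.208,"claw":0.9},{"x":-0.006,"y":0.121,"z":0.006,"ax":0,"ay":0.003,"az":0.208,"claw":0.9}]' 30
python3 - <<'E'
from h import *
s=robot.sense();c=robot.camera('wrist');save('w19',c['img'])
print(s['wrist_force'])
t=robot.camera('side'); save('s19',cv2.resize(t['img'][120:320,200:440],None,fx=3,fy=3))
E
```

```text
t: 18.25
tcp_pos: [0.4755, 0.0516, 0.2233]
tool_rot: [[0.097, 0.065, 0.993], [-0.006, 0.998, -0.065], [-0.995, 0.0, 0.098]]
wrist_force: [-0.3, -0.7, -2.8]
width: 0.0171
[-0.32082763 -0.73958516 -2.76026662]
```

View pics/w19.png

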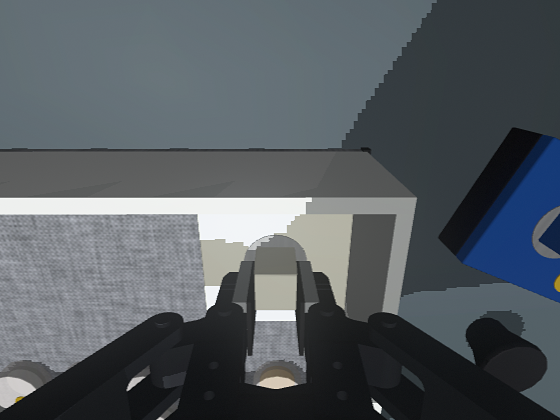

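View pics/s19.png

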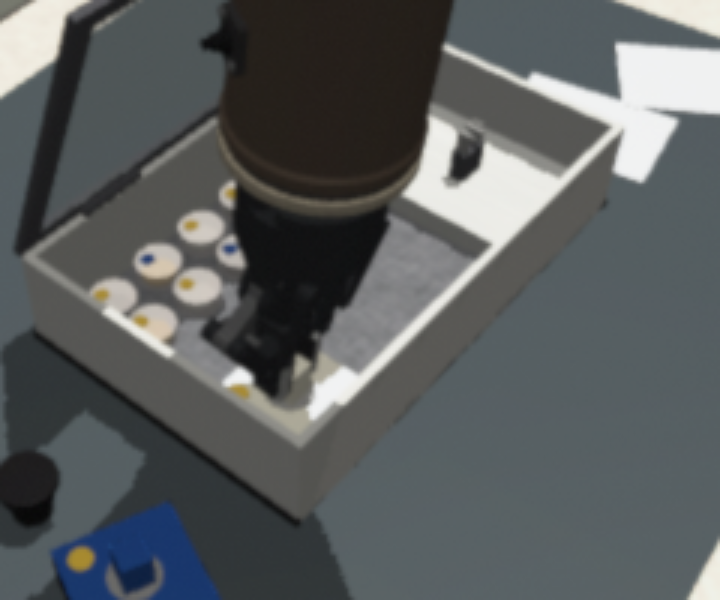

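```bash
python3 -m jog '[{"x":0,"y":0,"z":-0.003,"ax":0,"ay":0,"az":0,"claw":0.9},{"x":0,"y":0.0,"z":-0.0045,"ax":0,"ay":0,"az":0,"claw":0.9},{"x":-0.002,"y":0.003,"z":-0.0045,"ax":0,"ay":0,"az":0,"claw":0.9},{"x":-0.004,"y":0.006,"z":-0.0045,"ax":0,"ay":0,"az":0,"claw":0.9},{"x":-0.004,"y":0.006,"z":-0.0045,"ax":0,"ay":0,"az":0,"claw":0.9}]'; python3 -m jog '[{"x":-0.002,"y":0.002,"z":0,"ax":0,"ay":0,"az":0,"claw":0.9},{"x":-0.002,"y":0.002,"z":0,"ax":0,"ay":0,"az":0,"claw":0.9}]'; python3 -m jog '[{"x":-0.002,"y":0.002,"z":0,"ax":0,"ay":0,"az":0,"claw":0.9},{"x":-0.002,"y":0.002,"z":0,"ax":0,"ay":0,"az":0,"claw":0.9}]'
```

```text
t: 18.85
tcp_pos: [0.472, 0.0556, 0.2182]
tool_rot: [[0.098, 0.069, 0.993], [-0.007, 0.998, -0.068], [-0.995, 0.0, 0.098]]
wrist_force: [0.8, 0.2, 9.5]
width: 0.0175
t: 19.05
tcp_pos: [0.4709, 0.0575, 0.2183]
tool_rot: [[0.1, 0.068, 0.993], [-0.006, 0.998, -0.068], [-0.995, 0.0, 0.1]]
wrist_force: [7.5, -2.2, 1.0]
width: 0.0169
t: 19.25
tcp_pos: [0.4703, 0.0585, 0.2186]
tool_rot: [[0.103, 0.068, 0.992], [-0.007, 0.998, -0.068], [-0.995, -0.0, 0.103]]
wrist_force: [14.8, -28.3, 1.8]
width: 0.0171
```

Both walls resist (15 N and 28 N), so the box is in the corner. One more small nudge toward the front wall, then release and check.

```bash
python3 -m jog '[{"x":-0.0015,"y":0,"z":0,"ax":0,"ay":0,"az":0,"claw":0.9},{"x":-0.0015,"y":-0.001,"z":0,"ax":0,"ay":0,"az":0,"claw":0.9},{"x":-0.0005,"y":-0.002,"z":0,"ax":0,"ay":0,"az":0,"claw":0.9}]'; python3 -m jog '[{"x":0,"y":0,"z":0,"ax":0,"ay":0,"az":0,"claw":0.7},{"x":0,"y":0,"z":0,"ax":0,"ay":0,"az":0,"claw":0.65},{"x":0,"y":0,"z":0,"ax":0,"ay":0,"az":0,"claw":0.65},{"x":-0.002,"y":0,"z":0.03,"ax":0,"ay":0,"az":0,"claw":0.65},{"x":-0.006,"y":0,"z":0.07,"ax":0,"ay":0,"az":0,"claw":0.65},{"x":-0.03,"y":0,"z":0.12,"ax":0,"ay":0,"az":0,"claw":0.65},{"x":-0.04,"y":0,"z":0.15,"ax":0,"ay":0,"az":0,"claw":0.65}]'
python3 - <<'E'
from h import *
s=robot.sense();c=robot.camera('wrist');save('w20',c['img'])
t=robot.camera('top'); save('t20',cv2.resize(t['img'][190:310,150:310],None,fx=5,fy=5,interpolation=cv2.INTER_CUBIC))
E
```

```text
t: 19.55
tcp_pos: [0.4701, 0.0575, 0.2187]
tool_rot: [[0.104, 0.069, 0.992], [-0.006, 0.998, -0.069], [-0.995, 0.001, 0.104]]
wrist_force: [12.4, 6.3, 1.2]
width: 0.0169
t: 20.25
tcp_pos: [0.4253, 0.058, 0.3693]
tool_rot: [[0.095, 0.068, 0.993], [-0.006, 0.998, -0.067], [-0.995, -0.0, 0.095]]
wrist_force: [0.4, -1.1, -0.9]
width: 0.0298
```

View pics/w20.png

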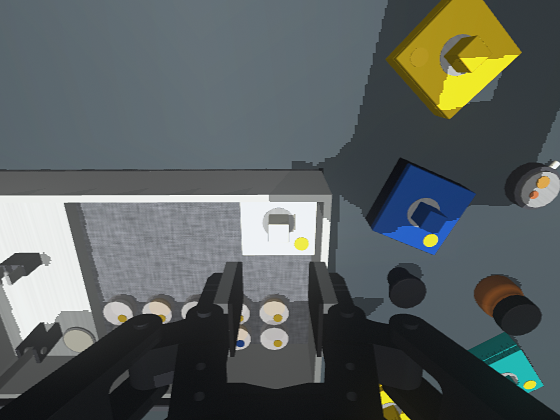

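View pics/t20.png

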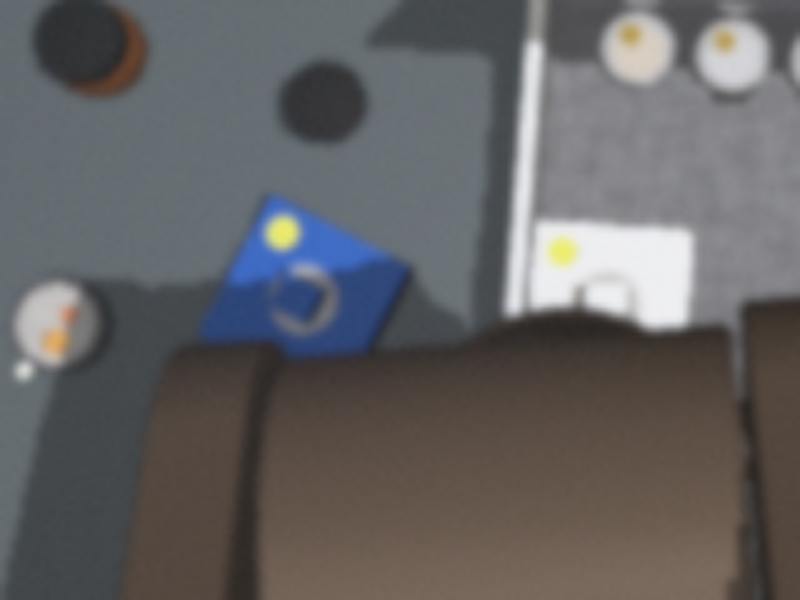

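The white box sits in the corner, with its edges along both walls. Blue box next: wrist view (425,205), with the loupe (405,285) and jar (505,300) clear of it.

```bash
python3 - <<'E'
from h import *
t=robot.camera('top')
tp=lambda p:(np.array(p,float)+.5)/6-.5+[140,190]
X=np.array([onplane(t,tp(u),.032) for u in [(385,232),(553,318),(470,488),(298,397)]])
print(X.mean(0),np.linalg.norm(X-np.roll(X,1,0),axis=1),[np.degrees(np.arctan2(*(b-a)[1::-1])) for a,b in ((X[3],X[0]),(X[2],X[1]),(X[1],X[0]),(X[2],X[3]))])
g=onplane(t,tp((418,358)),.056);print(g)
yaw=np.radians(-27)
plan([*X.mean(0)[:2],.19],yaw,0)
plan([*X.mean(0)[:2],.19],yaw+np.pi/2,0)
for n,u in dict(loupe=(448,122),holder=(128,388)).items(): print(n,onplane(t,tp(u),.03 if n=='loupe' else .02))
s=robot.sense();c=robot.camera('wrist');d=wristcal(c,s)
m=robot.mark_of(c,'box_b_mid');print([(np.round(k['uv']),round(k['conf'],2),onplane(d,k['uv'],.029).round(4)) for k in m[:4]])
print(s['q'])
E
```

```text
[0.48665846 0.19146651 0.032     ] [0.06850642 0.07056896 0.06912761 0.07229063] [np.float64(-26.618711347403302), np.float64(-25.193086641099544), np.float64(63.44630193655794), np.float64(62.969368023058344)]
[0.48580994 0.19078943 0.056     ]
shift [ 0.0601  0.1333 -0.0246] rot [ 0.026  0.097 -0.403] tcp [0.4867 0.1915 0.345 ]
shift [ 0.0601  0.1333 -0.0246] rot [-0.053  0.092  1.166] tcp [0.4867 0.1915 0.345 ]
loupe [0.5749005  0.18574646 0.03      ]
holder [0.47538247 0.30503946 0.02      ]
[(array([456.,  53.]), 0.97, array([0.3542, 0.2074, 0.029 ])), (array([502., 377.]), 0.91, array([0.7094, 0.3091, 0.029 ])), (array([389., 405.]), 0.79, array([0.7479, 0.1781, 0.029 ])), (array([420., 210.]), 0.64, array([0.4875, 0.1911, 0.029 ]))]
[  4.07864976  11.2798932  123.42312973  -1.19080891  39.63224165
 -81.17527488]
```

```bash
python3 -m jog '[{"x":0.02,"y":0.04,"z":0,"ax":0.008,"ay":0.03,"az":-0.13,"claw":0.6},{"x":0.04,"y":0.08,"z":0,"ax":0.016,"ay":0.06,"az":-0.26,"claw":0.6},{"x":0.06,"y":0.133,"z":-0.025,"ax":0.026,"ay":0.097,"az":-0.386,"claw":0.6},{"x":0.06,"y":0.133,"z":-0.025,"ax":0.026,"ay":0.097,"az":-0.386,"claw":0.6},{"x":0.06,"y":0.133,"z":-0.025,"ax":0.026,"ay":0.097,"az":-0.386,"claw":0.6}]'
python3 - <<'E'
from h import *
s=robot.sense();c=robot.camera('wrist');d=wristcal(c,s);save('w21',c['img'])
plan([.487,.1915,.054],-.454,0,s)
E
```

```text
t: 21.0
tcp_pos: [0.4868, 0.1923, 0.34]
tool_rot: [[-0.007, 0.436, 0.9], [0.0, 0.9, -0.436], [-1.0, -0.003, -0.007]]
wrist_force: [-0.9, 0.2, 0.2]
width: 0.0345
shift [ 0.0002 -0.0008 -0.131 ] rot [-0.    -0.007 -0.003] tcp [0.487  0.1915 0.209 ]
```

View pics/w21.png

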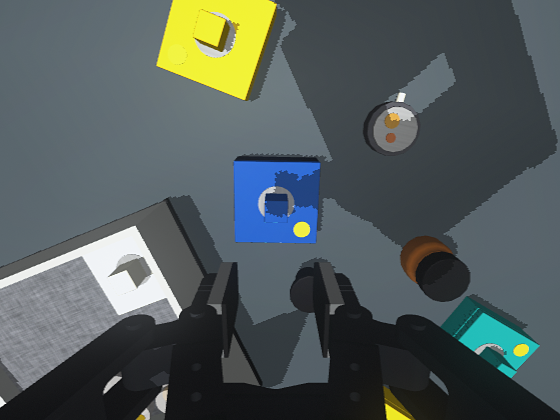

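```bash
python3 -m jog '[{"x":0,"y":-0.001,"z":-0.045,"ax":0,"ay":-0.005,"az":0,"claw":0.6},{"x":0,"y":-0.001,"z":-0.09,"ax":0,"ay":-0.005,"az":0,"claw":0.6},{"x":0,"y":-0.001,"z":-0.118,"ax":0,"ay":-0.005,"az":0,"claw":0.6},{"x":0,"y":-0.001,"z":-0.127,"ax":0,"ay":-0.005,"az":0,"claw":0.6},{"x":0,"y":-0.001,"z":-0.127,"ax":0,"ay":-0.005,"az":0,"claw":0.6}]' 30;python3 -m jog '[{"x":0,"y":0,"z":0,"ax":0,"ay":0,"az":0,"claw":0.9},{"x":0,"y":0,"z":0,"ax":0,"ay":0,"az":0,"claw":0.9},{"x":0,"y":0,"z":0,"ax":0,"ay":0,"az":0,"claw":0.9},{"x":0,"y":0,"z":0,"ax":0,"ay":0,"az":0,"claw":0.9}]' 40
```

```text
t: 21.55
tcp_pos: [0.4863, 0.1891, 0.2151]
tool_rot: [[-0.001, 0.439, 0.899], [0.001, 0.899, -0.439], [-1.0, 0.001, -0.001]]
wrist_force: [0.0, 0.0, 0.3]
width: 0.0343
t: 21.95
tcp_pos: [0.4875, 0.1904, 0.217]
tool_rot: [[0.004, 0.438, 0.899], [0.003, 0.899, -0.438], [-1.0, 0.004, 0.003]]
wrist_force: [0.2, -1.4, 12.5]
width: 0.0163
```

```bash
python3 -m jog '[{"x":0,"y":0,"z":0.03,"ax":0,"ay":0,"az":0,"claw":0.9},{"x":0,"y":0,"z":0.07,"ax":0,"ay":0,"az":0,"claw":0.9},{"x":0,"y":0,"z":0.11,"ax":0,"ay":0,"az":0,"claw":0.9},{"x":0,"y":0,"z":0.12,"ax":0,"ay":0,"az":0,"claw":0.9},{"x":0,"y":0,"z":0.12,"ax":0,"ay":0,"az":0,"claw":0.9}]'
python3 - <<'E'
from h import *
p=np.load('case.npy'); c,q=np.cos(p[2]),np.sin(p[2])
s=robot.sense();print(s['wrist_force'],s['width'])
for L in ([-.062,.058],):
    g=p[:2]+np.array([[c,-q],[q,c]])@L; plan([g[0],g[1],.18],p[2],0,s)
C=robot.camera('wrist');save('w22',C['img'])
E
```

```text
t: 22.45
tcp_pos: [0.4871, 0.1903, 0.3375]
tool_rot: [[0.005, 0.438, 0.899], [0.003, 0.899, -0.438], [-1.0, 0.005, 0.003]]
wrist_force: [-0.8, -0.7, -3.1]
width: 0.0167
[-0.7663623  -0.69354314 -3.08455929] 0.016651230277625193
shift [-0.     -0.2106 -0.0025] rot [-0.004  0.005  0.386] tcp [ 0.4871 -0.0203  0.335 ]
```

View pics/w22.png

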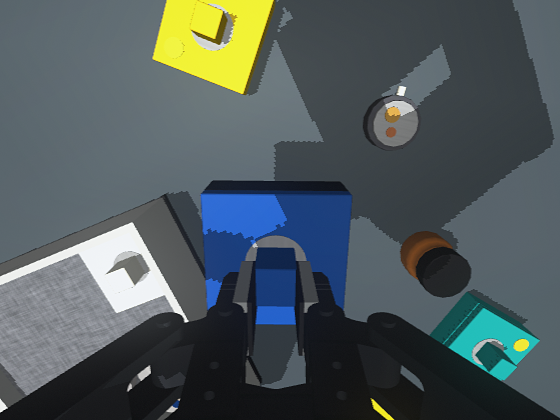

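The blue box hangs square in the jaws (275,250). I'll carry it over the left wall.

```bash
python3 -m jog '[{"x":0,"y":-0.03,"z":0,"ax":0,"ay":0.001,"az":0.06,"claw":0.9},{"x":0,"y":-0.07,"z":0,"ax":0,"ay":0.002,"az":0.13,"claw":0.9},{"x":0,"y":-0.11,"z":0,"ax":-0.001,"ay":0.003,"az":0.2,"claw":0.9},{"x":0,"y":-0.15,"z":0,"ax":-0.002,"ay":0.004,"az":0.27,"claw":0.9},{"x":0,"y":-0.19,"z":0,"ax":-0.003,"ay":0.005,"az":0.34,"claw":0.9},{"x":0,"y":-0.211,"z":0,"ax":-0.004,"ay":0.005,"az":0.386,"claw":0.9},{"x":0,"y":-0.211,"z":0,"ax":-0.004,"ay":0.005,"az":0.386,"claw":0.9},{"x":0,"y":-0.211,"z":0,"ax":-0.004,"ay":0.005,"az":0.386,"claw":0.9}]'
python3 - <<'E'
from h import *
p=np.load('case.npy'); c,q=np.cos(p[2]),np.sin(p[2])
s=robot.sense();print(s['wrist_force'],s['width'])
g=p[:2]+np.array([[c,-q],[q,c]])@[-.062,.058]; plan([g[0],g[1],.066],p[2],0,s)
C=robot.camera('wrist');save('w23',C['img'])
t=robot.camera('side'); save('s23',cv2.resize(t['img'][60:310,180:460],None,fx=2.4,fy=2.4))
E
```

```text
t: 23.3
tcp_pos: [0.4863, -0.0211, 0.3343]
tool_rot: [[-0.006, 0.07, 0.998], [-0.002, 0.998, -0.07], [-1.0, -0.003, -0.006]]
wrist_force: [-0.0, -0.2, -2.3]
width: 0.0167
[-0.01695863 -0.17542826 -2.25213137] 0.016702538887505104
shift [ 0.0008  0.0008 -0.1133] rot [ 0.002 -0.006  0.002] tcp [ 0.4871 -0.0203  0.221 ]
```

View pics/w23.png

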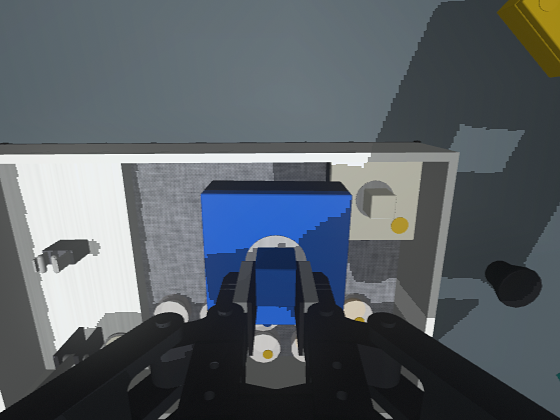

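View pics/s23.png

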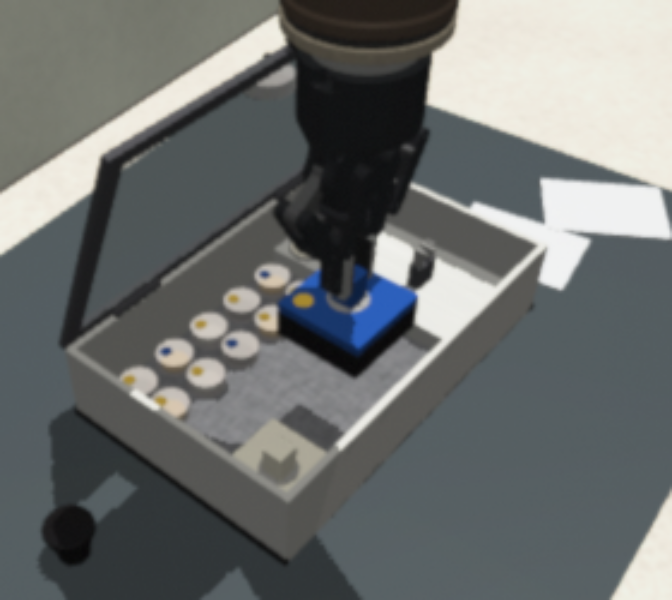

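```bash
python3 - <<'E'
from h import *
p=np.load('case.npy'); c,q=np.cos(p[2]),np.sin(p[2]);M=np.array([[c,q],[-q,c]])
s=robot.sense();C=robot.camera('wrist');d=wristcal(C,s)
for u,z in (((329,165),.038),((420,164),.038),((413,240),.038),((384,206),.062),((200,163),.077),((444,164),.077)): print(u,(M@(onplane(d,u,z)[:2]-p[:2])).round(4))
g=np.array(s['tcp_pos'])+.155*np.array(s['tool_rot'])[:,0];print('grasp',(M@(g[:2]-p[:2])).round(4))
E
```

```text
(329, 165) [-0.0961  0.0994]
(420, 164) [-0.0969  0.1691]
(413, 240) [-0.0346  0.1709]
(384, 206) [-0.0702  0.1368]
(200, 163) [-0.1036  0.009 ]
(444, 164) [-0.103   0.1685]
grasp [-0.0633  0.0576]
```

```bash
python3 -m jog '[{"x":0,"y":0,"z":-0.04,"ax":0.002,"ay":-0.005,"az":0.002,"claw":0.9},{"x":0,"y":0,"z":-0.075,"ax":0.002,"ay":-0.005,"az":0.002,"claw":0.9},{"x":0,"y":0,"z":-0.1,"ax":0.002,"ay":-0.005,"az":0.002,"claw":0.9},{"x":0,"y":0,"z":-0.108,"ax":0.002,"ay":-0.005,"az":0.002,"claw":0.9},{"x":0,"y":0,"z":-0.112,"ax":0.002,"ay":-0.005,"az":0.002,"claw":0.9},{"x":0,"y":0,"z":-0.112,"ax":0.002,"ay":-0.005,"az":0.002,"claw":0.9}]'
```

```text
t: 24.05
tcp_pos: [0.487, -0.0205, 0.2241]
tool_rot: [[0.002, 0.065, 0.998], [-0.001, 0.998, -0.065], [-1.0, -0.0, 0.002]]
wrist_force: [-0.0, 0.3, -2.0]
width: 0.0168
```

```bash
python3 -m jog '[{"x":0,"y":0,"z":-0.002,"ax":0,"ay":0,"az":0,"claw":0.9},{"x":0,"y":0,"z":-0.002,"ax":0,"ay":0,"az":0,"claw":0.9}]';python3 -m jog '[{"x":-0.001,"y":0.001,"z":-0.001,"ax":0,"ay":0,"az":0,"claw":0.9},{"x":-0.003,"y":0.003,"z":-0.001,"ax":0,"ay":0,"az":0,"claw":0.9},{"x":-0.003,"y":0.003,"z":-0.001,"ax":0,"ay":0,"az":0,"claw":0.9}]'
```

```text
t: 24.25
tcp_pos: [0.4874, -0.0207, 0.223]
tool_rot: [[0.004, 0.066, 0.998], [-0.001, 0.998, -0.066], [-1.0, -0.0, 0.004]]
wrist_force: [-0.8, 3.3, 4.1]
width: 0.0168
t: 24.55
tcp_pos: [0.4858, -0.0184, 0.2229]
tool_rot: [[0.008, 0.065, 0.998], [-0.002, 0.998, -0.065], [-1.0, -0.001, 0.009]]
wrist_force: [1.5, -7.6, 17.7]
width: 0.017
```

```bash
python3 -m jog '[{"x":-0.002,"y":0.002,"z":0.001,"ax":0,"ay":0,"az":0,"claw":0.9},{"x":-0.003,"y":0.003,"z":0.001,"ax":0,"ay":0,"az":0,"claw":0.9},{"x":-0.003,"y":0.003,"z":0.001,"ax":0,"ay":0,"az":0,"claw":0.9}]';python3 -m jog '[{"x":-0.002,"y":0.002,"z":0,"ax":0,"ay":0,"az":0,"claw":0.9},{"x":-0.002,"y":0.002,"z":0,"ax":0,"ay":0,"az":0,"claw":0.9}]'
```

```text
t: 24.85
tcp_pos: [0.4816, -0.015, 0.2229]
tool_rot: [[0.005, 0.065, 0.998], [-0.001, 0.998, -0.065], [-1.0, -0.001, 0.005]]
wrist_force: [0.4, -3.7, 15.4]
width: 0.0165
t: 25.05
tcp_pos: [0.4807, -0.0132, 0.2231]
tool_rot: [[0.008, 0.065, 0.998], [-0.002, 0.998, -0.065], [-1.0, -0.001, 0.008]]
wrist_force: [7.7, -6.8, 6.4]
width: 0.0165
```

```bash
python3 -m jog '[{"x":-0.001,"y":0.002,"z":0,"ax":0,"ay":0,"az":0,"claw":0.9},{"x":-0.001,"y":0.002,"z":0,"ax":0,"ay":0,"az":0,"claw":0.9}]';python3 -m jog '[{"x":-0.001,"y":0.002,"z":0,"ax":0,"ay":0,"az":0,"claw":0.9},{"x":-0.001,"y":0.002,"z":0,"ax":0,"ay":0,"az":0,"claw":0.9}]'
python3 - <<'E'
from h import *
C=robot.camera('wrist');save('w24',C['img'])
E
```

```text
t: 25.25
tcp_pos: [0.4804, -0.0121, 0.2232]
tool_rot: [[0.009, 0.065, 0.998], [-0.003, 0.998, -0.065], [-1.0, -0.002, 0.01]]
wrist_force: [10.4, -26.7, 7.2]
width: 0.017
t: 25.45
tcp_pos: [0.4801, -0.0114, 0.2236]
tool_rot: [[0.011, 0.064, 0.998], [-0.004, 0.998, -0.064], [-1.0, -0.003, 0.011]]
wrist_force: [10.6, -53.1, 12.2]
width: 0.0168
```

View pics/w24.png

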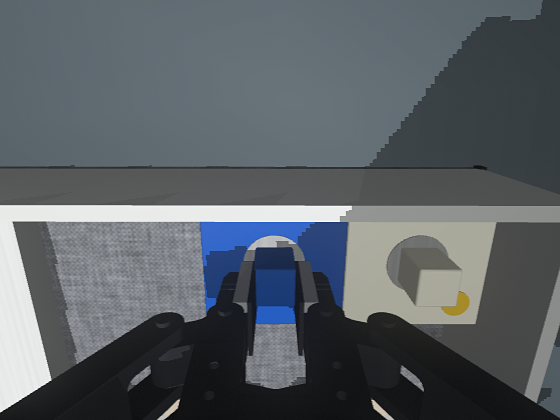

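The blue box touches the white one with no gap (seam at x≈347) and both stand square. I'll relieve the sideways load, press to the front wall, release and rise.

```bash
python3 -m jog '[{"x":-0.002,"y":-0.003,"z":0,"ax":0,"ay":0,"az":0,"claw":0.9},{"x":-0.003,"y":-0.004,"z":0,"ax":0,"ay":0,"az":0,"claw":0.9},{"x":-0.003,"y":-0.004,"z":0,"ax":0,"ay":0,"az":0,"claw":0.9}]'; python3 -m jog '[{"x":0.002,"y":0,"z":0.0005,"ax":0,"ay":0,"az":0,"claw":0.9},{"x":0.002,"y":0,"z":0.001,"ax":0,"ay":0,"az":0,"claw":0.7},{"x":0.002,"y":0,"z":0.001,"ax":0,"ay":0,"az":0,"claw":0.65},{"x":0.002,"y":0,"z":0.001,"ax":0,"ay":0,"az":0,"claw":0.65},{"x":0.002,"y":0,"z":0.03,"ax":0,"ay":0,"az":0,"claw":0.65},{"x":0,"y":0,"z":0.07,"ax":0,"ay":0,"az":0,"claw":0.65},{"x":-0.02,"y":0,"z":0.11,"ax":0,"ay":0,"az":0,"claw":0.65},{"x":-0.02,"y":0,"z":0.15,"ax":0,"ay":0,"az":0,"claw":0.65},{"x":-0.02,"y":0,"z":0.15,"ax":0,"ay":0,"az":0,"claw":0.65}]'
python3 - <<'E'
from h import *
s=robot.sense();C=robot.camera('wrist');save('w25',C['img'])
t=robot.camera('side'); save('s25',cv2.resize(t['img'][40:300,180:480],None,fx=2.3,fy=2.3))
E
```

```text
t: 25.8
tcp_pos: [0.4788, -0.013, 0.224]
tool_rot: [[0.016, 0.066, 0.998], [-0.001, 0.998, -0.066], [-1.0, -0.0, 0.016]]
wrist_force: [23.2, 4.1, 9.5]
width: 0.0162
t: 26.7
tcp_pos: [0.4543, -0.0129, 0.376]
tool_rot: [[0.008, 0.066, 0.998], [-0.001, 0.998, -0.066], [-1.0, -0.001, 0.008]]
wrist_force: [-0.3, -0.2, -0.1]
width: 0.0301
```

View pics/w25.png

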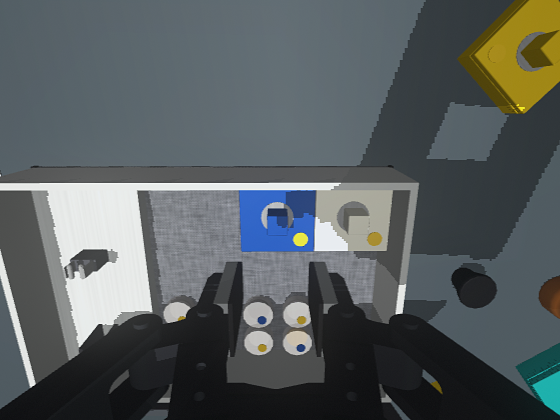

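View pics/s25.png

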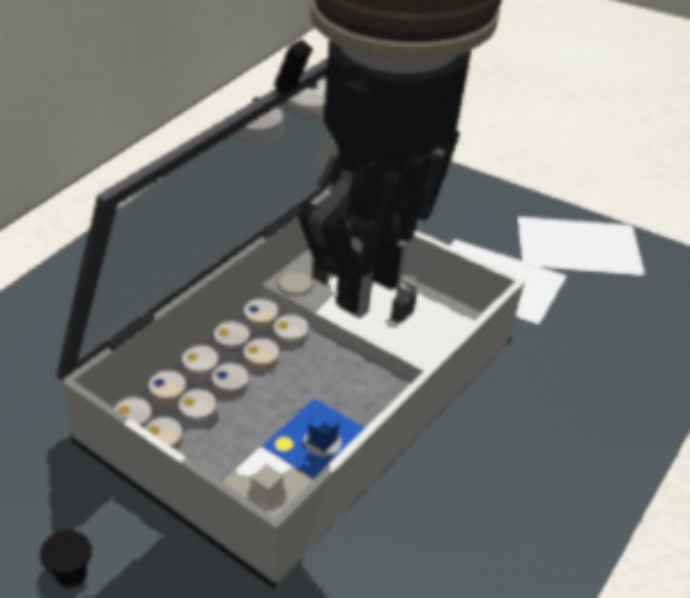

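```bash
python3 - <<'E'
from h import *
C=robot.camera('wrist');save('w26',cv2.resize(C['img'][160:270,220:430],None,fx=3.8,fy=3.8,interpolation=cv2.INTER_CUBIC))
E
python3 -m jog '[{"x":-0.01,"y":0.04,"z":0.03,"ax":0,"ay":0,"az":0,"claw":0.65},{"x":-0.01,"y":0.08,"z":0.06,"ax":0,"ay":0,"az":0,"claw":0.65},{"x":-0.01,"y":0.13,"z":0.06,"ax":0,"ay":0,"az":0,"claw":0.65},{"x":-0.01,"y":0.18,"z":0.06,"ax":0,"ay":0,"az":0,"claw":0.65},{"x":-0.01,"y":0.23,"z":0.06,"ax":0,"ay":0,"az":0,"claw":0.65},{"x":-0.01,"y":0.28,"z":0.06,"ax":0,"ay":0,"az":0,"claw":0.65},{"x":-0.01,"y":0.33,"z":0.06,"ax":0,"ay":0,"az":0,"claw":0.65},{"x":-0.01,"y":0.33,"z":0.06,"ax":0,"ay":0,"az":0,"claw":0.65}]'
python3 - <<'E'
from h import *
t=robot.camera('top'); save('t26',cv2.resize(t['img'][140:290,140:440],None,fx=2.6,fy=2.6,interpolation=cv2.INTER_CUBIC));save('t27',cv2.resize(t['img'][225:285,235:345],None,fx=7,fy=7,interpolation=cv2.INTER_CUBIC))
t=robot.camera('side')
a=cv2.resize(t['img'][25:65,340:380],None,fx=10,fy=10,interpolation=cv2.INTER_CUBIC)
b=cv2.resize(t['img'][75:115,315:355],None,fx=10,fy=10,interpolation=cv2.INTER_CUBIC)
save('s26',np.hstack([a,b]))
E
```

```text
t: 27.65
tcp_pos: [0.4433, 0.322, 0.4297]
tool_rot: [[-0.0, 0.062, 0.998], [-0.001, 0.998, -0.062], [-1.0, -0.001, -0.0]]
wrist_force: [1.4, -0.9, 0.3]
width: 0.0302
```

View pics/w26.png

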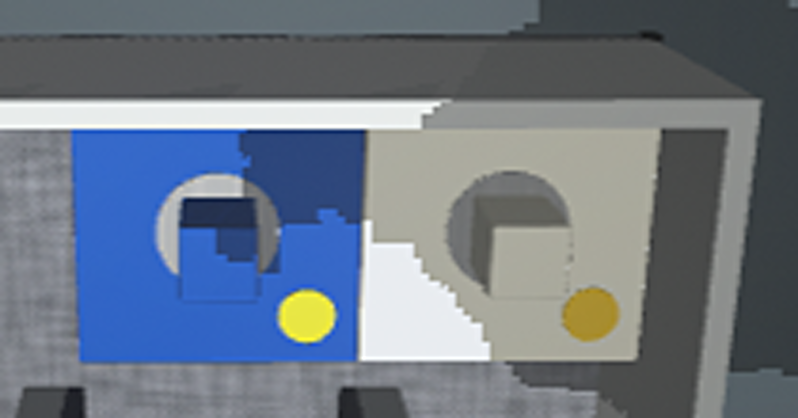

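View pics/t26.png

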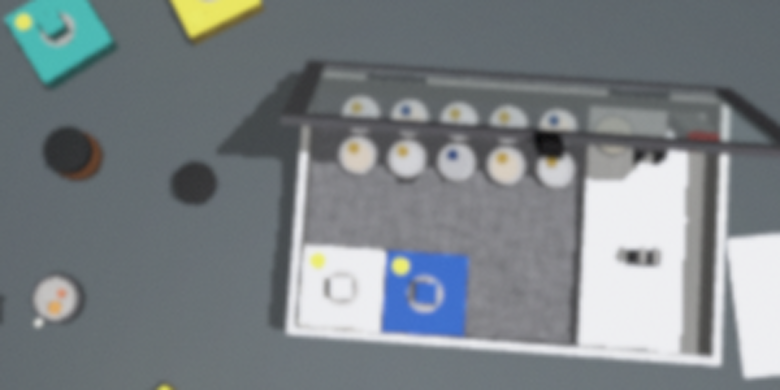

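View pics/t27.png

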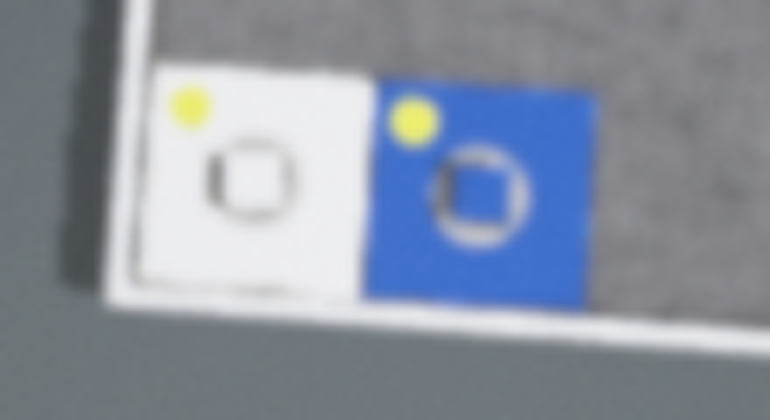

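View pics/s26.png

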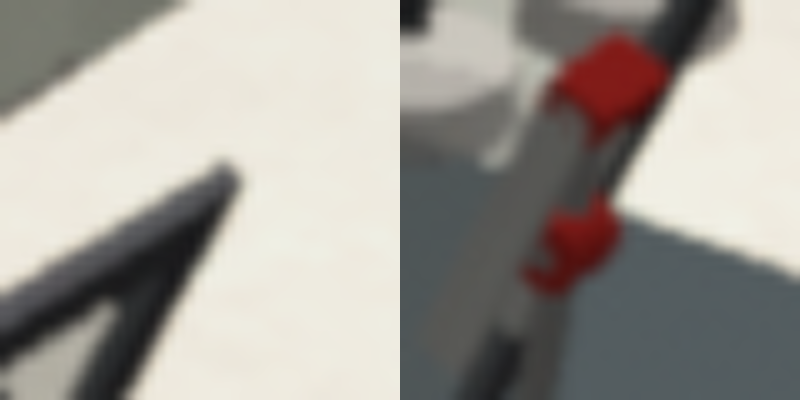

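Final view: both boxes are square in the front left corner with their back edges in line. Lid corner (362,42) and rod grip are unchanged since release, the bystanders are where they were, and the arm is clear. Handing in.

```bash
python3 -c "
from rig import robot
print(robot.close_job())"
```

```text
the job is handed in; nothing more can be done
None
```

The job is handed in at about 28 s of the 69 s allowed; no verdict was reported. I swung the prop rod up to about 1.6 rad, lowered the lid onto it by its tab, and slid the white box into the front left corner. I then set the blue box against it and the front wall.

**Last checks:**
- **Lid:** it reads about 1.19 rad in the side picture and hasn't moved since I let go of the tab.
- **Boxes:** both are square with their back edges in line and no visible gap. The walls and the white box pushed back when I pressed each box home.
- **Bystanders:** the loupe, holder and jar look undisturbed.

**Weaker points:**
- **Rod tip seat:** I never saw the tip sitting home, because the red slot end hides it. I judged it from the rod following the lid both ways, from the resistance at the tab, and from the tip and slot marks agreeing within about 2 pixels.
- **Readings that disagreed:** the pictures put the rod at about 1.43–1.46 rad while the lid was on it, against an expected 1.48. During a test press the lid went down to about 1.16 rad before I backed it off.
- **Jog format:** the first jog call was refused until I gave every key in each row.

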